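Take the drill-bit block down from its keyhole screws

TASK

Take the wooden drill-bit block down from the tool panel: its back plate hangs on two screws in keyhole slots, so lift it a little, shift it to the right as seen from the robot until the screw heads come to the round holes, and draw it straight off. Then stand it upright in the middle of the loose pine scrap board, ready for more holes to be drilled in it; do not wrench it against the screws, set it down rather than drop it, and leave the glue bottle and the paint tin on the shelf and the mallet where they are.

Things in the scene. Friction and masses are not known exactly. Their poses are not given: they have to be found in the camera images.
- bit_block: Drill-bit block, 0.4 to 0.65 kg: beech, 60 mm deep (own x), 150 wide (y), 38 high; origin at the centre of its underside, z up, front is -x. Short bits up to 60 mm high stand 45 mm or more either side of the middle. On its back an aluminium hanger plate, 170 wide, 135 high, 5 thick (x +30 to +35), flat against the panel. Hangs with its underside about 60 mm above the bench, front to the robot.
- block_grip (a point): Point to grasp: middle of the flat wooden grip that stands up in the middle of the block, 98 mm above the underside. The grip is 18 mm thick (block's y), 50 mm deep (x), rises from the wood to a round top 25 mm above this point; axes as the block's. The plate is 30 mm behind this point, free space 30 mm or more either side.
- block_hole (a point): Centre of the left round entry hole of the plate (22 mm wide; block y +66, z 109 mm); the right one is 100 mm to its -y. From each hole a level slot, 12 mm high (from 3 mm below to 9 mm above hole centre), runs 34 mm towards -y. It hangs with the slots' upper edges on the screws, 12 to 28 mm from the hole centres (not reported: feel for it).
- block_slot (a point): Middle of the left slot. Felt on taking down: raised 6 mm, the slots' lower edges meet the screws (heads are then level with the holes); moved towards -y, the far walls of the holes meet the screw shanks 8 mm after the heads were centred in the holes; so go back 8 mm, then draw off along -x by 20 mm. Heads pass only within 3 mm of centre. 5 N is a clear stop; 30 N strains the screws.
- tool_panel: Fixed plywood panel; origin at the middle of the bottom edge of its front face, +x into the panel, z up; face 480 mm wide, 325 high. Two steel screws (places not reported) 100 mm apart stand out of the face at z = 175 mm: shanks 6 mm thick, heads 16 mm wide and 6 thick, 7 mm between face and heads. A wrench hangs at y +185, pliers at y -175 mm, both fixed.
- shelf_edge (a point): Middle of the lower front edge of the panel's shelf, 72 mm in front of the face, 321 mm above the bench, along the whole width. A gripper pointing straight down cannot get at the grip below it; one tilted 30 to 45 degrees, fingers pointing down and into the panel, can.
- scrap_board: Loose pine board lying flat on the bench to the left or the right, 321 mm (its own x) by 230 (y), 20 thick; origin at the centre of its underside, on the bench.
- glue_bottle: White glue bottle, 68 mm wide, 182 high, on the shelf of the panel; origin under its centre.
- paint_tin: Small paint tin, 77 mm wide, 76 high, on the shelf of the panel; origin under its centre.
- mallet: Joiner's mallet lying on the bench on the side where the scrap board is not, 302 mm long (its own x, head towards +x), 130 mm head width, 75 high; origin under its middle.

How it is judged:
By the outcome, as a careful person would: the job done as asked, in the order asked, and still so for the second after the job is handed in, with the robot touching nothing.
It also fails if it takes over 58 s, if anything falls off the work surface, if the arm or the gripper's body presses on something with over 40 N, if the wrist force passes 120 N, or if a joint passes its speed limit or range.

ROBOT

A 7-joint arm with a two-finger parallel gripper is mounted at the origin on a cart in front of the work surface, level with it; the furniture and walls round the work are solid. World frame = base frame: x ahead of the robot, y to its left, z up, the work surface at z = 0. Lengths are in m, angles in rad, forces in N, time in s.
With the tool pointing down it reaches from about 0.4 to 0.85 m from the base axis. Payload 4.5 kg.
Tool frame: the origin (TCP) lies midway between the tips of the shut fingers; the grasp point (between the pads) lies 19 mm behind it; z points along the fingers, y is the line along which they close (so a half turn about z gives the same grasp; the last joint's range is limited). The gripper opens to 88 mm and grips with 3 to 60 N. Pads are 18 mm wide; open, the fingers measure 123 mm over their backs; the gripper's body (75 mm by 187 mm) begins 45 mm behind the grasp point.
Start: joints at [-1.108, 0.689, -0.195, 1.565, 0.157, 0.902, -0.215], TCP at [0.26, 0.568, 0.239] pointing down, gripper open.
Joint ranges: [-3.01, 3.01], [-0.46, 2.08], [-1.47, 1.51], [0.13, 2.56], [-1, 4.14], [0.04, 2.09], [-2.66, 2.66]. Speed limits (rad/s): [2.57, 2.57, 3.14, 3.14, 3.14, 3.14, 3.14].

INTERFACE

Orientations are given as [roll, pitch, yaw] about the fixed x, y, z axes, in that order (R = Rz(yaw) Ry(pitch) Rx(roll)).
In Python, from bench import status, eyes, bot gives the robot as it stands.
- The arm moves only by the tool arm_command, never from a script. Its argument "targets" is a list of rows, each an object of numbers: "jaw": the finger opening in m, from 0 to 0.0881; "dx", "dy", "dz": the shift along the tool's x, y, z in m; "yaw": the turn about the tool's z in rad. In form: [{"jaw": .., "dx": .., "dy": .., "dz": .., "yaw": ..}, ...]. A call has 1 to 8 rows; each row is the pose to reach, as a shift and turn from the pose commanded when the call began, along the tool's axes at that moment; what a row does not reach only later rows make up. A row lasts 1/12 s, in which the tool goes at most 41.7 mm and 7.16 degrees, less where a joint would pass 70% of its speed; a pose out of reach is approached as far as the arm can. A call with a gripper value outside its range is refused whole. The fingers move at their own pace and stop on an object; "squeeze" is the grip in N (left out, the last holds). Time passes only in rows, so rows that repeat a pose let the fingers close. It gives the time, the measured TCP pose, the force, the opening and the grip force at its end, in the units of the state.
- status.get_state(): the state, without advancing time (a new reading comes with each control period).
- eyes.grab_frame(name): name is "scene" or "side" or "wrist"; returns the picture (400x640x3 uint8, red, green, blue); there is no depth.
- eyes.camera_model(name): a dict with "fx", "fy", "cx", "cy" (pixels), "R" (3x3) and "t" (3): a world point X has camera coordinates R X + t. Camera axes: x right, y down, z forward; pixel columns grow to the right and rows downward; lengths in m; the calibration is good to about 2 mm. The wrist camera is an equidistant fisheye: a pixel r from the principal point sees the ray r / f radians off the axis. A picture is of the moment at which its call begins: read the wrist's pose just before it. camera_model takes no time and is no camera call; for the wrist camera it gives the pose at the moment of the call.
- bot.sign_off(): hands the job in; it is judged then, once.
The state is a dict: "clock": time; "joint_positions": joint angles; "joint_vel": joint speeds; "effort": joint torques, N m; "tcp_pos": TCP position; "eef_rot": TCP orientation; "wrist_force": force on the tool from outside, world axes, zero at the start; "ft_torque": the same for the moment, N m; "gripper_width": finger opening in m; "gripper_force": force on a finger pad.
Only numpy, scipy, OpenCV 4.12 (cv2) and the standard library are available. Lean on these libraries where they do the work, as an engineer would, in place of code of your own. Each camera call takes 0.05 s, during which the arm holds its last target. There are 200 camera calls.

## Working session

There is one attempt and no reset: what is moved stays moved. The work goes in short steps, Python scripts to look and compute and a tool call to move; the robot and the scene stay as the last step left them, time stands still between calls to the robot, and variables do not carry over. Pictures are saved under pics/ and viewed, at most 10 in all, crops included, and the job is handed in when it is done.

Besides the shell and the picture viewer there is one more tool, called after "Request:" as name(argument=value, ...) on one line, values as JSON. arm_command: Moves the arm, as the interface text tells. Its arguments: {"type":"object","properties":{"targets":{"type":"array"},"squeeze":{"type":"number"}},"required":["targets"]}

```bash
mkdir -p pics; cat > h.py <<'E'
import numpy as np, cv2
from scipy.spatial.transform import Rotation as Ro
from bench import status, eyes, bot
def ray(m,u,v):
    R=np.array(m["R"]);t=np.array(m["t"])
    d=R.T@np.array([(u-m["cx"])/m["fx"],(v-m["cy"])/m["fy"],1.]);return -R.T@t,d/np.linalg.norm(d)
def plane(m,u,v,z=None,ax=2):
    o,d=ray(m,u,v);return o+d*(z-o[ax])/d[ax]
def tri(rs):
    A=sum(np.eye(3)-np.outer(d,d) for o,d in rs);b=sum((np.eye(3)-np.outer(d,d))@o for o,d in rs)
    X=np.linalg.solve(A,b);return X,[np.linalg.norm(np.cross(d,X-o)) for o,d in rs]
def proj(m,X):
    c=np.array(m["R"])@X+np.array(m["t"]);return np.array([m["fx"]*c[0]/c[2]+m["cx"],m["fy"]*c[1]/c[2]+m["cy"]])
E
python3 - <<'E'
from h import *
for n in("scene","side"):
    f=eyes.grab_frame(n);cv2.imwrite(f"pics/{n}0.png",f[:,:,::-1]);m=eyes.camera_model(n)
    R=np.array(m["R"]);print(n,m["fx"],m["cx"],m["cy"],-R.T@m["t"],R[2])
s=status.get_state();print(s["tcp_pos"],s["eef_rot"],s["clock"])
E
```

```text
scene 501.87882926776933 312.03691300343854 195.6912724606465 [-0.13248445 -0.05045556  1.65771272] [ 0.44363047  0.02397669 -0.89588902]
side 491.4273153942968 307.96992007945096 199.29827308029144 [ 0.00934498 -1.26044425  0.89143537] [ 0.37632691  0.81093508 -0.44806511]
[0.2596991  0.5678891  0.23799288] [-3.13999042e+00  1.40649951e-04  2.71282670e+00] 0.1
```

View pics/scene0.png

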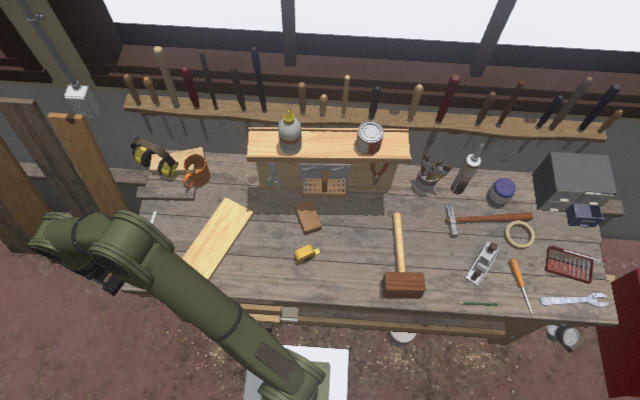

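View pics/side0.png

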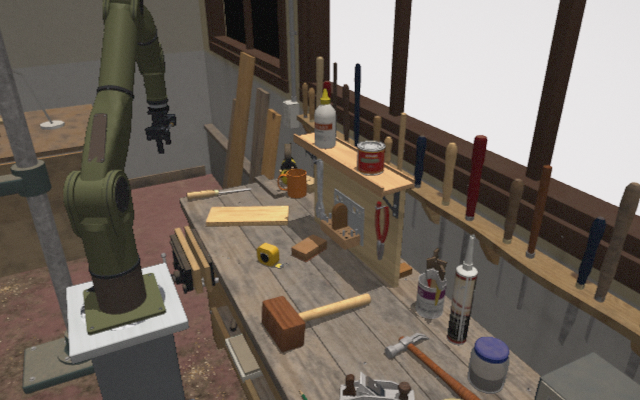

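The board is at left (scene about 217,240), the block in the middle (scene 325,185; side 345,220), the mallet at right. Next I'll zoom in.

```bash
python3 - <<'E'
from h import *
a=cv2.imread("pics/scene0.png");b=cv2.imread("pics/side0.png")
A=cv2.resize(a[120:215,240:420],None,fx=4.4,fy=4.4,interpolation=cv2.INTER_CUBIC)[:,:500*2]
c1=cv2.resize(a[155:215,290:360],(420,360),interpolation=cv2.INTER_CUBIC)
c2=cv2.resize(b[170:270,315:395],(380,475),interpolation=cv2.INTER_CUBIC)
im=np.zeros((600,800,3),np.uint8);im[:360,:420]=c1;im[:475,420:800]=c2
c3=cv2.resize(a[190:290,170:260],(216,240),interpolation=cv2.INTER_CUBIC);im[360:600,:216]=c3
c4=cv2.resize(b[190:240,195:300],(204,97));im[400:497,216:420]=c4
cv2.imwrite("pics/z.png",im)
for n,p in(("scene",a),("side",b)):
    h=cv2.cvtColor(p,cv2.COLOR_BGR2HSV)
    k=cv2.inRange(h,(12,70,130),(30,255,255))
    cs,_=cv2.findContours(k,cv2.RETR_EXTERNAL,cv2.CHAIN_APPROX_NONE)
    for c in cs:
        if cv2.contourArea(c)>300:
            print(n,cv2.contourArea(c),cv2.boundingRect(c),cv2.approxPolyDP(c,4,True)[:,0].tolist())
E
```

```text
scene 399.0 (393, 212, 13, 61) [[396, 212], [398, 269], [405, 272], [401, 217]]
scene 315.0 (297, 210, 25, 21) [[297, 210], [304, 230], [321, 225], [315, 210]]
scene 2508.0 (182, 197, 71, 82) [[226, 197], [182, 257], [206, 278], [252, 213]]
scene 354.5 (169, 147, 36, 36) [[202, 147], [169, 154], [178, 162], [176, 170], [189, 172], [183, 182], [193, 168], [191, 164], [186, 170], [184, 160], [192, 154], [204, 157]]
scene 3181.0 (246, 127, 165, 32) [[248, 132], [246, 156], [410, 158], [407, 132], [384, 132], [372, 156], [356, 150], [357, 132], [350, 130], [357, 128], [302, 127], [350, 131], [301, 131], [301, 148], [292, 155], [279, 148], [277, 131]]
scene 2576.5 (372, 109, 234, 30) [[372, 120], [511, 135], [605, 138], [604, 132], [596, 132], [598, 122], [579, 133], [575, 129], [581, 121], [563, 120], [549, 131], [545, 124], [552, 120], [536, 130], [538, 119], [532, 124], [507, 117], [497, 128], [498, 117], [493, 116], [476, 127], [476, 115], [446, 113], [437, 125], [435, 113], [417, 112], [409, 123], [407, 111], [391, 115], [380, 109]]
scene 2667.5 (124, 94, 246, 29) [[124, 105], [277, 
[... 643 characters left out ...]
220]]
side 3487.0 (412, 182, 228, 153) [[412, 189], [639, 334], [636, 309], [609, 293], [602, 303], [595, 301], [594, 284], [577, 289], [569, 269], [537, 250], [534, 258], [527, 258], [527, 244], [513, 236], [504, 244], [500, 228], [476, 214], [466, 221], [465, 207], [451, 199], [448, 206], [442, 205], [438, 191], [423, 182]]
side 1191.0 (294, 132, 119, 60) [[294, 134], [384, 191], [412, 183], [385, 167], [380, 174], [364, 175], [355, 169], [357, 152], [338, 141], [331, 148], [319, 148], [313, 132]]
side 1453.5 (27, 104, 65, 48) [[91, 105], [46, 110], [66, 123], [44, 137], [30, 124], [47, 120], [27, 120], [30, 132], [40, 136], [32, 137], [36, 151], [55, 144], [82, 144], [81, 121], [87, 120]]
```

View pics/z.png

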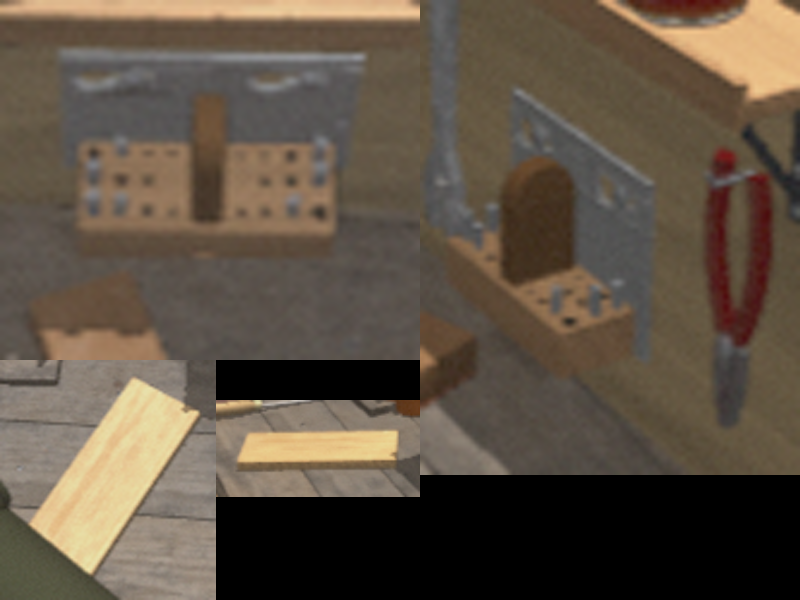

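The zoom shows the plate's top corners at scene (300,163) and (351,164), side (335,189) and (364,209). The grip is at scene x≈325. The board's near-robot corner is partly hidden by the arm.

```bash
python3 - <<'E'
from h import *
M={n:eyes.camera_model(n) for n in("scene","side")}
def T(a,b,l):print(l,*[np.round(v,4) for v in tri([ray(M["scene"],*a),ray(M["side"],*b)])])
T((300,163.3),(335,189.4),"plateTL");T((350.8,164.2),(363.8,208.7),"plateTR")
for u in((300,163.3),(350.8,164.2)):print("z.195",plane(M["scene"],*u,.195))
for u in((335,189.4),(363.8,208.7)):print("side z.195",plane(M["side"],*u,.195))
print("front bottom",plane(M["scene"],303.3,197.2,.06),plane(M["scene"],346,196.7,.06),plane(M["side"],346,249.2,.06))
print("front top",plane(M["scene"],303.3,193,.098),plane(M["scene"],346,193.7,.098))
T((325,171),(355-0,0+203),"griptop")
print("shelf front",plane(M["scene"],246,157,.34),plane(M["scene"],410,158.5,.34),plane(M["side"],384,191,.34))
for u in((226,197),(252,213)):print("board",plane(M["scene"],*u,.02))
# edges lines for board
for u in((182,257),(206,278),(230,199)):print("boardpts",plane(M["scene"],*u,.02))
for u in ((288,205),(213,206),(206,218),(287,217)):print("side board",plane(M["side"],*u,.02))
E
```

```text
plateTL [0.7126 0.0379 0.1883] [0.0012 0.0012]
plateTR [ 0.7193 -0.1332  0.1938] [0.0003 0.0003]
z.195 [0.71014227 0.03728843 0.195     ]
z.195 [ 0.71894599 -0.13318889  0.195     ]
side z.195 [0.70442791 0.02479819 0.195     ]
side z.195 [ 0.71758961 -0.13530883  0.195     ]
front bottom [0.65050519 0.02281543 0.06      ] [ 0.66329976 -0.12829148  0.06      ] [ 0.66405544 -0.12550514  0.06      ]
front top [0.64811492 0.02230444 0.098     ] [ 0.65600411 -0.1259988   0.098     ]
griptop [ 0.7204 -0.0518  0.1667] [0.016 0.016]
shelf front [0.63683002 0.1942475  0.34      ] [ 0.66754286 -0.30436017  0.34      ] [ 0.66706771 -0.30928989  0.34      ]
board [0.65087874 0.30478511 0.02      ]
board [0.59418794 0.2029406  0.02      ]
boardpts [0.41263329 0.42205979 0.02      ]
boardpts [0.34474351 0.32811974 0.02      ]
boardpts [0.64389103 0.28917456 0.02      ]
side board [0.6513492  0.30773548 0.02      ]
side board [0.388733   0.43358078 0.02      ]
side board [0.33903879 0.35057847 0.02      ]
side board [0.60970104 0.22037981 0.02      ]
```

Request:
arm_command(targets=[{"jaw": 0.06,"dx": -0.04,"dy": -0.03,"dz": -0.03,"yaw": -0.06},{"dx": -0.08,"dy": -0.06,"dz": -0.06,"yaw": -0.12,"jaw": 0.06},{"dx": -0.11,"dy": -0.09,"dz": -0.09,"yaw": -0.18,"jaw": 0.06},{"dx": -0.14,"dy": -0.12,"dz": -0.12,"yaw": -0.24,"jaw": 0.06},{"dx": -0.17,"dy": -0.14,"dz": -0.14,"yaw": -0.3,"jaw": 0.06},{"dx": -0.2,"dy": -0.16,"dz": -0.16,"yaw": -0.36,"jaw": 0.06},{"dx": -0.22,"dy": -0.18,"dz": -0.18,"yaw": -0.42,"jaw": 0.06},{"dx": -0.24,"dy": -0.2,"dz": -0.2,"yaw": -0.486,"jaw": 0.06}])

```text
clock: 0.77
tcp_pos: [0.3829, 0.3136, 0.4182]
eef_rot: [-3.141, -0.001, -3.082]
wrist_force: [1.0, 0.2, -0.3]
gripper_width: 0.0599
gripper_force: 0.0
```

Request:
arm_command(targets=[{"dz": -0.04,"dy": -0.01,"jaw": 0.06},{"dz": -0.08,"dy": -0.02,"jaw": 0.06},{"dz": -0.12,"dy": -0.03,"jaw": 0.06},{"dz": -0.16,"dy": -0.04,"jaw": 0.06},{"dz": -0.2,"dy": -0.06,"jaw": 0.06},{"dz": -0.24,"dy": -0.08,"jaw": 0.06},{"dz": -0.28,"dy": -0.1,"jaw": 0.06},{"dz": -0.32,"dy": -0.12,"jaw": 0.06}])

```text
$.targets[0]: bad value
```

```bash
python3 - <<'E'
from h import *
s=status.get_state();print(s)
m=eyes.camera_model("wrist");R=np.array(m["R"]);print(m["fx"],m["cx"],m["cy"],-R.T@m["t"],R[2])
E
```

```text
{'clock': 0.7667, 'joint_positions': array([-0.52553044,  0.33591302, -0.367638  ,  1.64961518,  0.12866255,
        1.18098177,  0.70706737]), 'joint_vel': array([ 0.92725564, -0.40574619, -0.13563276, -0.24333092, -0.13506976,
        0.62367843,  1.66442937]), 'effort': array([-5.98028988e+00, -3.61906314e+01, -2.24972561e+00, -1.69804698e+01,
       -2.17305694e-02, -4.48270859e-01, -1.82885908e+00]), 'tcp_pos': array([0.38294105, 0.31355777, 0.41820391]), 'eef_rot': array([-3.14069234e+00, -5.60478543e-04, -3.08178274e+00]), 'wrist_force': array([ 0.95959471,  0.1539122 , -0.30947619]), 'ft_torque': array([ 0.09860354, -0.12817267,  0.00729894]), 'gripper_force': 0.0, 'gripper_width': 0.059857057557326294}
309.70691628693146 317.8854259416003 199.33030454054486 [0.30847997 0.30938805 0.56462471] [ 0.2866736   0.01633447 -0.95788905]
```

Request:
arm_command(targets=[{"dx": 0,"dz": -0.04,"dy": -0.01,"yaw": 0,"jaw": 0.06},{"dx": 0,"dz": -0.08,"dy": -0.02,"yaw": 0,"jaw": 0.06},{"dx": 0,"dz": -0.12,"dy": -0.03,"yaw": 0,"jaw": 0.06},{"dx": 0,"dz": -0.16,"dy": -0.04,"yaw": 0,"jaw": 0.06},{"dx": 0,"dz": -0.2,"dy": -0.06,"yaw": 0,"jaw": 0.06},{"dx": 0,"dz": -0.24,"dy": -0.08,"yaw": 0,"jaw": 0.06},{"dx": 0,"dz": -0.28,"dy": -0.1,"yaw": 0,"jaw": 0.06},{"dx": 0,"dz": -0.32,"dy": -0.12,"yaw": 0,"jaw": 0.06}])

```text
clock: 1.43
tcp_pos: [0.3882, 0.1999, 0.7285]
eef_rot: [-3.141, 0.0, -3.085]
wrist_force: [1.0, 0.4, 1.0]
gripper_width: 0.0601
gripper_force: 0.0
```

```bash
python3 - <<'E'
from h import *
s=status.get_state();print(s["joint_positions"],s["tcp_pos"],s["eef_rot"])
f=eyes.grab_frame("scene")
cv2.imwrite("pics/s2.png",f[:,:,::-1])
h=cv2.cvtColor(f,cv2.COLOR_RGB2HSV);k=cv2.inRange(h,(12,70,130),(30,255,255))
for c in cv2.findContours(k,cv2.RETR_EXTERNAL,cv2.CHAIN_APPROX_NONE)[0]:
    if cv2.contourArea(c)>1500: print(cv2.boundingRect(c),cv2.approxPolyDP(c,4,True)[:,0].tolist()[:10])
E
```

```text
[-0.39848915  0.23895148 -0.30724398  0.85165044  0.08145065  2.06032497
  0.96872791] [0.38823532 0.19992534 0.72846565] [-3.14146200e+00  2.00782597e-04 -3.08451075e+00]
(177, 207, 60, 75) [[219, 207], [177, 265], [204, 281], [236, 237]]
(248, 127, 163, 32) [[248, 132], [256, 151], [252, 156], [410, 158], [407, 132], [384, 132], [372, 156], [356, 150], [357, 132], [350, 130]]
(372, 109, 234, 30) [[372, 120], [511, 135], [605, 138], [604, 132], [596, 132], [598, 122], [579, 133], [575, 129], [581, 121], [563, 120]]
(227, 100, 143, 23) [[227, 100], [235, 115], [369, 120], [363, 108], [347, 107], [343, 119], [340, 107], [327, 106], [320, 117], [319, 106]]
```

Request:
arm_command(targets=[{"dx": 0,"dz": -0.04,"dy": 0,"yaw": 0,"jaw": 0.06},{"dx": 0,"dz": -0.08,"dy": 0,"yaw": 0,"jaw": 0.06},{"dx": 0,"dz": -0.1,"dy": 0,"yaw": 0,"jaw": 0.06},{"dx": 0,"dz": -0.1,"dy": 0,"yaw": 0,"jaw": 0.06}])

```text
clock: 1.82
tcp_pos: [0.3824, 0.1975, 0.7507]
eef_rot: [3.131, 0.025, -3.085]
wrist_force: [0.4, 1.8, -0.8]
gripper_width: 0.0599
gripper_force: 0.0
```

```bash
python3 - <<'E'
from h import *
s=status.get_state();print(s["joint_positions"],s["tcp_pos"],s["eef_rot"])
m=eyes.camera_model("scene")
print([plane(m,*u,.02)[:2].round(3) for u in((177,265),(204,281))])
E
```

```text
[-0.82105566  0.23140323  0.40490002  0.80945916 -0.1055045   2.08884808
  1.14693814] [0.38235286 0.19745585 0.75069659] [ 3.13057086  0.02521131 -3.08484216]
[array([0.383, 0.434]), array([0.334, 0.333])]
```

Request:
arm_command(targets=[{"dx": -0.03,"dz": -0.03,"dy": 0,"yaw": 0,"jaw": 0.06},{"dx": -0.06,"dz": -0.06,"dy": 0,"yaw": 0,"jaw": 0.06},{"dx": -0.09,"dz": -0.09,"dy": 0,"yaw": 0,"jaw": 0.06},{"dx": -0.12,"dz": -0.12,"dy": 0,"yaw": 0,"jaw": 0.06},{"dx": -0.15,"dz": -0.15,"dy": 0,"yaw": 0,"jaw": 0.06},{"dx": -0.18,"dz": -0.18,"dy": 0,"yaw": 0,"jaw": 0.06}])

```text
clock: 2.32
tcp_pos: [0.4584, 0.1876, 0.7453]
eef_rot: [3.117, 0.061, -3.085]
wrist_force: [-0.5, -0.5, 0.4]
gripper_width: 0.0602
gripper_force: 0.0
```

```bash
python3 - <<'E'
from h import *
s=status.get_state();print(s["joint_positions"],s["tcp_pos"],s["eef_rot"])
E
```

```text
[-0.61786079  0.34113421  0.30827922  0.65715555 -0.12505366  2.08890204
  1.23271997] [0.45837474 0.18761626 0.7453301 ] [ 3.1172817   0.06132027 -3.08498587]
```

Request:
arm_command(targets=[{"dx": -0.02,"dz": -0.02,"dy": -0.03,"yaw": 0,"jaw": 0.06},{"dx": -0.04,"dz": -0.04,"dy": -0.06,"yaw": 0,"jaw": 0.06},{"dx": -0.06,"dz": -0.06,"dy": -0.09,"yaw": 0,"jaw": 0.06},{"dx": -0.08,"dz": -0.08,"dy": -0.12,"yaw": 0,"jaw": 0.06},{"dx": -0.1,"dz": -0.1,"dy": -0.15,"yaw": 0,"jaw": 0.06},{"dx": -0.12,"dz": -0.12,"dy": -0.17,"yaw": 0,"jaw": 0.06},{"dx": -0.14,"dz": -0.14,"dy": -0.17,"yaw": 0,"jaw": 0.06},{"dx": -0.16,"dz": -0.16,"dy": -0.17,"yaw": 0,"jaw": 0.06}])

```text
clock: 2.98
tcp_pos: [0.5284, 0.0404, 0.7444]
eef_rot: [3.116, 0.099, -3.088]
wrist_force: [0.1, 0.1, -0.1]
gripper_width: 0.0603
gripper_force: 0.0
```

```bash
python3 - <<'E'
from h import *
s=status.get_state();print(s["joint_positions"],s["tcp_pos"],s["eef_rot"])
E
```

```text
[-0.24434057  0.39750906  0.25041551  0.56296644 -0.14460984  2.08897101
  1.52970038] [0.52839156 0.04038157 0.74443515] [ 3.11568369  0.09919515 -3.08830423]
```

Request:
arm_command(targets=[{"dx": 0,"dz": -0.3,"dy": 0,"yaw": 0,"jaw": 0.06},{"dx": 0,"dz": -0.3,"dy": 0,"yaw": 0,"jaw": 0.06},{"dx": 0,"dz": -0.3,"dy": 0,"yaw": 0,"jaw": 0.06},{"dx": 0,"dz": -0.3,"dy": 0,"yaw": 0,"jaw": 0.06},{"dx": 0,"dz": -0.3,"dy": 0,"yaw": 0,"jaw": 0.06},{"dx": 0,"dz": -0.3,"dy": 0,"yaw": 0,"jaw": 0.06},{"dx": 0,"dz": -0.3,"dy": 0,"yaw": 0,"jaw": 0.06},{"dx": 0,"dz": -0.3,"dy": 0,"yaw": 0,"jaw": 0.06}])

```text
clock: 3.65
tcp_pos: [0.4571, 0.0346, 0.7816]
eef_rot: [3.114, 0.137, -3.087]
wrist_force: [-0.1, 0.5, 0.0]
gripper_width: 0.0602
gripper_force: 0.0
```

```bash
python3 - <<'E'
from h import *
s=status.get_state();print(s["joint_positions"],s["tcp_pos"],s["eef_rot"])
E
```

```text
[-0.32274434  0.25389425  0.30533692  0.67018698 -0.12268784  2.08890311
  1.52750307] [0.45708276 0.03455852 0.78162743] [ 3.11378936  0.13675478 -3.08673041]
```

Request:
arm_command(targets=[{"dx": -0.2,"dz": -0.3,"dy": 0,"yaw": 0,"jaw": 0.06},{"dx": -0.2,"dz": -0.3,"dy": 0,"yaw": 0,"jaw": 0.06},{"dx": -0.2,"dz": -0.3,"dy": 0,"yaw": 0,"jaw": 0.06},{"dx": -0.2,"dz": -0.3,"dy": 0,"yaw": 0,"jaw": 0.06},{"dx": -0.2,"dz": -0.3,"dy": 0,"yaw": 0,"jaw": 0.06},{"dx": -0.2,"dz": -0.3,"dy": 0,"yaw": 0,"jaw": 0.06},{"dx": -0.2,"dz": -0.3,"dy": 0,"yaw": 0,"jaw": 0.06},{"dx": -0.2,"dz": -0.3,"dy": 0,"yaw": 0,"jaw": 0.06}])

```text
clock: 4.32
tcp_pos: [0.4978, 0.0338, 0.7831]
eef_rot: [3.112, 0.175, -3.088]
wrist_force: [-0.6, 0.4, -0.7]
gripper_width: 0.0605
gripper_force: 0.0
```

Request:
arm_command(targets=[{"dx": -0.23,"dz": -0.3,"dy": 0,"yaw": 0,"jaw": 0.06},{"dx": -0.23,"dz": -0.3,"dy": 0,"yaw": 0,"jaw": 0.06},{"dx": -0.23,"dz": -0.3,"dy": 0,"yaw": 0,"jaw": 0.06},{"dx": -0.23,"dz": -0.3,"dy": 0,"yaw": 0,"jaw": 0.06},{"dx": -0.23,"dz": -0.3,"dy": 0,"yaw": 0,"jaw": 0.06},{"dx": -0.23,"dz": -0.3,"dy": 0,"yaw": 0,"jaw": 0.06},{"dx": -0.23,"dz": -0.3,"dy": 0,"yaw": 0,"jaw": 0.06},{"dx": -0.23,"dz": -0.3,"dy": 0,"yaw": 0,"jaw": 0.06}])

```text
clock: 4.98
tcp_pos: [0.5312, 0.0329, 0.7847]
eef_rot: [3.111, 0.213, -3.089]
wrist_force: [0.3, -0.5, -0.2]
gripper_width: 0.0598
gripper_force: 0.0
```

```bash
python3 - <<'E'
from h import *
s=status.get_state();print(s["joint_positions"],s["tcp_pos"],s["eef_rot"])
E
```

```text
[-0.23245067  0.37983547  0.27868242  0.46779812 -0.16947093  2.08902568
  1.54253823] [0.53116733 0.03288036 0.78473596] [ 3.11115452  0.21298885 -3.08936914]
```

Request:
arm_command(targets=[{"dx": -0.15,"dz": -0.3,"dy": 0,"yaw": 0,"jaw": 0.06},{"dx": -0.15,"dz": -0.3,"dy": 0,"yaw": 0,"jaw": 0.06},{"dx": -0.15,"dz": -0.3,"dy": 0,"yaw": 0,"jaw": 0.06},{"dx": -0.15,"dz": -0.3,"dy": 0,"yaw": 0,"jaw": 0.06},{"dx": -0.15,"dz": -0.3,"dy": 0,"yaw": 0,"jaw": 0.06},{"dx": -0.15,"dz": -0.3,"dy": 0,"yaw": 0,"jaw": 0.06},{"dx": -0.15,"dz": -0.3,"dy": 0,"yaw": 0,"jaw": 0.06},{"dx": -0.15,"dz": -0.3,"dy": 0,"yaw": 0,"jaw": 0.06}])

```text
clock: 5.65
tcp_pos: [0.5173, 0.0291, 0.8035]
eef_rot: [3.11, 0.251, -3.091]
wrist_force: [-0.3, 0.2, -0.7]
gripper_width: 0.0601
gripper_force: 0.0
```

Request:
arm_command(targets=[{"dx": -0.18,"dz": -0.3,"dy": 0,"yaw": 0,"jaw": 0.06},{"dx": -0.18,"dz": -0.3,"dy": 0,"yaw": 0,"jaw": 0.06},{"dx": -0.18,"dz": -0.3,"dy": 0,"yaw": 0,"jaw": 0.06},{"dx": -0.18,"dz": -0.3,"dy": 0,"yaw": 0,"jaw": 0.06},{"dx": -0.18,"dz": -0.3,"dy": 0,"yaw": 0,"jaw": 0.06},{"dx": -0.18,"dz": -0.3,"dy": 0,"yaw": 0,"jaw": 0.06},{"dx": -0.18,"dz": -0.3,"dy": 0,"yaw": 0,"jaw": 0.06},{"dx": -0.18,"dz": -0.3,"dy": 0,"yaw": 0,"jaw": 0.06}])

```text
clock: 6.32
tcp_pos: [0.5148, 0.0264, 0.8177]
eef_rot: [3.109, 0.288, -3.092]
wrist_force: [0.1, -1.2, 0.7]
gripper_width: 0.0597
gripper_force: 0.0
```

Request:
arm_command(targets=[{"dx": -0.2,"dz": -0.3,"dy": 0,"yaw": 0,"jaw": 0.06},{"dx": -0.2,"dz": -0.3,"dy": 0,"yaw": 0,"jaw": 0.06},{"dx": -0.2,"dz": -0.3,"dy": 0,"yaw": 0,"jaw": 0.06},{"dx": -0.2,"dz": -0.3,"dy": 0,"yaw": 0,"jaw": 0.06},{"dx": -0.2,"dz": -0.3,"dy": 0,"yaw": 0,"jaw": 0.06},{"dx": -0.2,"dz": -0.3,"dy": 0,"yaw": 0,"jaw": 0.06},{"dx": -0.2,"dz": -0.3,"dy": 0,"yaw": 0,"jaw": 0.06},{"dx": -0.2,"dz": -0.3,"dy": 0,"yaw": 0,"jaw": 0.06}])

```text
clock: 6.98
tcp_pos: [0.5151, 0.0241, 0.8308]
eef_rot: [3.108, 0.326, -3.093]
wrist_force: [0.5, 0.3, -0.3]
gripper_width: 0.0603
gripper_force: 0.0
```

```bash
python3 - <<'E'
from h import *
s=status.get_state();print(s["joint_positions"],s["tcp_pos"],s["eef_rot"])
E
```

```text
[-0.23144775  0.3346464   0.31504988  0.40115796 -0.19262243  2.08899656
  1.55181888] [0.51507253 0.02414233 0.83083165] [ 3.1079855   0.32593026 -3.09310062]
```

Request:
arm_command(targets=[{"dx": -0.2,"dz": -0.27,"dy": -0.1,"yaw": 0,"jaw": 0.06},{"dx": -0.2,"dz": -0.27,"dy": -0.1,"yaw": 0,"jaw": 0.06},{"dx": -0.2,"dz": -0.27,"dy": -0.1,"yaw": 0,"jaw": 0.06},{"dx": -0.2,"dz": -0.27,"dy": -0.1,"yaw": 0,"jaw": 0.06},{"dx": -0.2,"dz": -0.27,"dy": -0.1,"yaw": 0,"jaw": 0.06},{"dx": -0.2,"dz": -0.27,"dy": -0.1,"yaw": 0,"jaw": 0.06},{"dx": -0.2,"dz": -0.27,"dy": -0.1,"yaw": 0,"jaw": 0.06},{"dx": -0.2,"dz": -0.27,"dy": -0.1,"yaw": 0,"jaw": 0.06}])

```text
clock: 7.65
tcp_pos: [0.5206, -0.0351, 0.84]
eef_rot: [3.11, 0.363, -3.094]
wrist_force: [0.3, -0.9, -0.6]
gripper_width: 0.0599
gripper_force: 0.0
```

Request:
arm_command(targets=[{"dx": -0.22,"dz": -0.28,"dy": 0,"yaw": 0,"jaw": 0.06},{"dx": -0.22,"dz": -0.28,"dy": 0,"yaw": 0,"jaw": 0.06},{"dx": -0.22,"dz": -0.28,"dy": 0,"yaw": 0,"jaw": 0.06},{"dx": -0.22,"dz": -0.28,"dy": 0,"yaw": 0,"jaw": 0.06},{"dx": -0.22,"dz": -0.28,"dy": 0,"yaw": 0,"jaw": 0.06},{"dx": -0.22,"dz": -0.28,"dy": 0,"yaw": 0,"jaw": 0.06},{"dx": -0.22,"dz": -0.28,"dy": 0,"yaw": 0,"jaw": 0.06},{"dx": -0.22,"dz": -0.28,"dy": 0,"yaw": 0,"jaw": 0.06}])

```text
clock: 8.32
tcp_pos: [0.5206, -0.026, 0.8533]
eef_rot: [3.112, 0.399, -3.095]
wrist_force: [-0.3, -0.2, -0.3]
gripper_width: 0.0602
gripper_force: 0.0
```

Request:
arm_command(targets=[{"dx": -0.24,"dz": -0.28,"dy": 0,"yaw": 0,"jaw": 0.06},{"dx": -0.24,"dz": -0.28,"dy": 0,"yaw": 0,"jaw": 0.06},{"dx": -0.24,"dz": -0.28,"dy": 0,"yaw": 0,"jaw": 0.06},{"dx": -0.24,"dz": -0.28,"dy": 0,"yaw": 0,"jaw": 0.06},{"dx": -0.24,"dz": -0.28,"dy": 0,"yaw": 0,"jaw": 0.06},{"dx": -0.24,"dz": -0.28,"dy": 0,"yaw": 0,"jaw": 0.06},{"dx": -0.24,"dz": -0.28,"dy": 0,"yaw": 0,"jaw": 0.06},{"dx": -0.24,"dz": -0.28,"dy": 0,"yaw": 0,"jaw": 0.06}])

```text
clock: 8.98
tcp_pos: [0.5216, -0.0187, 0.8658]
eef_rot: [3.113, 0.436, -3.097]
wrist_force: [-0.3, -0.4, -0.5]
gripper_width: 0.0598
gripper_force: 0.0
```

```bash
python3 - <<'E'
from h import *
s=status.get_state();R=Ro.from_euler("xyz",s["eef_rot"]).as_matrix();print(s["joint_positions"],s["tcp_pos"],s["eef_rot"],R)
E
```

```text
[-0.10859502  0.34195324  0.32341154  0.28594382 -0.26136237  2.08901762
  1.61568046] [ 0.52161852 -0.01869323  0.86578544] [ 3.1133256   0.43574382 -3.0966608 ] [[-0.90564138 -0.05681626  0.4202209 ]
 [-0.04071955  0.99805582  0.04718587]
 [-0.42208484  0.02562227 -0.90619418]]
```

Request:
arm_command(targets=[{"dx": -0.18,"dz": -0.25,"dy": -0.14,"yaw": 0,"jaw": 0.06},{"dx": -0.18,"dz": -0.25,"dy": -0.14,"yaw": 0,"jaw": 0.06},{"dx": -0.18,"dz": -0.25,"dy": -0.14,"yaw": 0,"jaw": 0.06},{"dx": -0.18,"dz": -0.25,"dy": -0.14,"yaw": 0,"jaw": 0.06},{"dx": -0.18,"dz": -0.25,"dy": -0.14,"yaw": 0,"jaw": 0.06},{"dx": -0.18,"dz": -0.25,"dy": -0.14,"yaw": 0,"jaw": 0.06},{"dx": -0.18,"dz": -0.25,"dy": -0.14,"yaw": 0,"jaw": 0.06},{"dx": -0.18,"dz": -0.25,"dy": -0.14,"yaw": 0,"jaw": 0.06}])

```text
clock: 9.65
tcp_pos: [0.5061, -0.097, 0.8767]
eef_rot: [3.119, 0.471, -3.098]
wrist_force: [-0.7, 0.5, -0.1]
gripper_width: 0.0599
gripper_force: 0.0
```

Request:
arm_command(targets=[{"dx": -0.18,"dz": -0.27,"dy": -0.07,"yaw": 0,"jaw": 0.06},{"dx": -0.18,"dz": -0.27,"dy": -0.07,"yaw": 0,"jaw": 0.06},{"dx": -0.18,"dz": -0.27,"dy": -0.07,"yaw": 0,"jaw": 0.06},{"dx": -0.18,"dz": -0.27,"dy": -0.07,"yaw": 0,"jaw": 0.06},{"dx": -0.18,"dz": -0.27,"dy": -0.07,"yaw": 0,"jaw": 0.06},{"dx": -0.18,"dz": -0.27,"dy": -0.07,"yaw": 0,"jaw": 0.06},{"dx": -0.18,"dz": -0.27,"dy": -0.07,"yaw": 0,"jaw": 0.06},{"dx": -0.18,"dz": -0.27,"dy": -0.07,"yaw": 0,"jaw": 0.06}])

```text
clock: 10.32
tcp_pos: [0.4804, -0.1194, 0.8935]
eef_rot: [3.125, 0.507, -3.098]
wrist_force: [-0.9, -0.1, -0.2]
gripper_width: 0.06
gripper_force: 0.0
```

Request:
arm_command(targets=[{"dx": -0.2,"dz": -0.27,"dy": -0.03,"yaw": 0,"jaw": 0.06},{"dx": -0.2,"dz": -0.27,"dy": -0.03,"yaw": 0,"jaw": 0.06},{"dx": -0.2,"dz": -0.27,"dy": -0.03,"yaw": 0,"jaw": 0.06},{"dx": -0.2,"dz": -0.27,"dy": -0.03,"yaw": 0,"jaw": 0.06},{"dx": -0.2,"dz": -0.27,"dy": -0.03,"yaw": 0,"jaw": 0.06},{"dx": -0.2,"dz": -0.27,"dy": -0.03,"yaw": 0,"jaw": 0.06},{"dx": -0.2,"dz": -0.27,"dy": -0.03,"yaw": 0,"jaw": 0.06},{"dx": -0.2,"dz": -0.27,"dy": -0.03,"yaw": 0,"jaw": 0.06}])

```text
clock: 10.98
tcp_pos: [0.4633, -0.1133, 0.9107]
eef_rot: [3.132, 0.542, -3.099]
wrist_force: [-0.8, -0.2, 0.5]
gripper_width: 0.0596
gripper_force: 0.0
```

```bash
python3 - <<'E'
from h import *
s=status.get_state();R=Ro.from_euler("xyz",s["eef_rot"]).as_matrix();print(s["joint_positions"],s["tcp_pos"],s["eef_rot"],R)
E
```

```text
[ 0.20850154  0.26060581  0.15507618  0.26970891 -0.28522964  2.08896102
  1.75596425] [ 0.46325371 -0.11333165  0.91074768] [ 3.13173765  0.54214146 -3.09890448] [[-0.85582534 -0.04775333  0.51505592]
 [-0.03655583  0.99882349  0.03186399]
 [-0.51597156  0.00844171 -0.85656412]]
```

Request:
arm_command(targets=[{"dx": -0.25,"dz": -0.27,"dy": 0,"yaw": 0,"jaw": 0.06},{"dx": -0.25,"dz": -0.27,"dy": 0,"yaw": 0,"jaw": 0.06},{"dx": -0.25,"dz": -0.27,"dy": 0,"yaw": 0,"jaw": 0.06},{"dx": -0.25,"dz": -0.27,"dy": 0,"yaw": 0,"jaw": 0.06},{"dx": -0.25,"dz": -0.27,"dy": 0,"yaw": 0,"jaw": 0.06},{"dx": -0.25,"dz": -0.27,"dy": 0,"yaw": 0,"jaw": 0.06},{"dx": -0.25,"dz": -0.27,"dy": 0,"yaw": 0,"jaw": 0.06},{"dx": -0.25,"dz": -0.27,"dy": 0,"yaw": 0,"jaw": 0.06}])

```text
clock: 11.65
tcp_pos: [0.4628, -0.0891, 0.9256]
eef_rot: [3.137, 0.577, -3.099]
wrist_force: [0.7, 1.3, 0.7]
gripper_width: 0.0599
gripper_force: 0.0
```

Request:
arm_command(targets=[{"dx": 0.015,"dz": 0.035,"dy": 0.005,"yaw": 0,"jaw": 0.06},{"dx": 0.03,"dz": 0.07,"dy": 0.01,"yaw": 0,"jaw": 0.06},{"dx": 0.045,"dz": 0.105,"dy": 0.015,"yaw": 0,"jaw": 0.06},{"dx": 0.06,"dz": 0.14,"dy": 0.02,"yaw": 0,"jaw": 0.06},{"dx": 0.075,"dz": 0.175,"dy": 0.025,"yaw": 0,"jaw": 0.06},{"dx": 0.09,"dz": 0.21,"dy": 0.03,"yaw": 0,"jaw": 0.06},{"dx": 0.105,"dz": 0.245,"dy": 0.035,"yaw": 0,"jaw": 0.06},{"dx": 0.12,"dz": 0.28,"dy": 0.04,"yaw": 0,"jaw": 0.06}])

```text
clock: 12.32
tcp_pos: [0.5067, -0.0503, 0.6576]
eef_rot: [3.137, 0.578, -3.099]
wrist_force: [0.9, -0.8, -0.4]
gripper_width: 0.0601
gripper_force: 0.0
```

```bash
cat > go.py <<'E'
import sys
from h import *
s=status.get_state();R=Ro.from_euler("xyz",s["eef_rot"]).as_matrix()
print(s["clock"],s["joint_positions"].round(2),s["tcp_pos"].round(4),s["eef_rot"].round(3),"\n",R.round(3))
if len(sys.argv)>3: print("delta",(R.T@(np.array(list(map(float,sys.argv[1:4])))-s["tcp_pos"])).round(4))
E
python3 go.py .54 -.06 .40
```

```text
12.3167 [-0.18 -0.03  0.21  1.54 -0.04  1.06  1.66] [ 0.5067 -0.0503  0.6576] [ 3.137  0.578 -3.099] 
 [[-0.837 -0.045  0.546]
 [-0.036  0.999  0.028]
 [-0.546  0.004 -0.838]]
delta [ 0.1132 -0.0122  0.2336]
```

Request:
arm_command(targets=[{"dx": 0.017,"dz": 0.033,"dy": -0.002,"yaw": 0,"jaw": 0.06},{"dx": 0.033,"dz": 0.067,"dy": -0.004,"yaw": 0,"jaw": 0.06},{"dx": 0.05,"dz": 0.1,"dy": -0.006,"yaw": 0,"jaw": 0.06},{"dx": 0.067,"dz": 0.134,"dy": -0.008,"yaw": 0,"jaw": 0.06},{"dx": 0.083,"dz": 0.167,"dy": -0.01,"yaw": 0,"jaw": 0.06},{"dx": 0.1,"dz": 0.2,"dy": -0.012,"yaw": 0,"jaw": 0.06},{"dx": 0.113,"dz": 0.234,"dy": -0.012,"yaw": 0,"jaw": 0.06},{"dx": 0.113,"dz": 0.234,"dy": -0.012,"yaw": 0,"jaw": 0.06}])

```text
clock: 12.98
tcp_pos: [0.5376, -0.0597, 0.3942]
eef_rot: [3.135, 0.563, -3.1]
wrist_force: [-0.8, 0.2, -0.1]
gripper_width: 0.0599
gripper_force: 0.0
```

```bash
python3 - <<'E'
from h import *
m=eyes.camera_model("wrist");f=eyes.grab_frame("wrist")
import pickle;pickle.dump((m,f),open("w1.pkl","wb"))
im=cv2.resize(f[60:360,120:520],None,fx=2,fy=2,interpolation=cv2.INTER_CUBIC)
cv2.imwrite("pics/w1.png",im[:,:,::-1])
print(m)
E
python3 go.py .695 -.05 .142
```

```text
{'fx': 309.70691628693146, 'fy': 309.70691628693146, 'cx': 317.8854259416003, 'cy': 199.33030454054486, 'R': array([[-0.04451693,  0.99899339,  0.00551778],
       [ 0.65573181,  0.02505279,  0.75457813],
       [ 0.75368033,  0.03720969, -0.65618702]]), 't': array([ 0.08123541, -0.61943349,  0.01738636])}
13.0333 [-0.06  0.19  0.15  2.1  -0.34  0.3   2.  ] [ 0.5393 -0.0601  0.3983] [ 3.136  0.569 -3.1  ] 
 [[-0.842 -0.044  0.538]
 [-0.035  0.999  0.028]
 [-0.539  0.005 -0.842]]
delta [0.0068 0.0019 0.3   ]
```

View pics/w1.png

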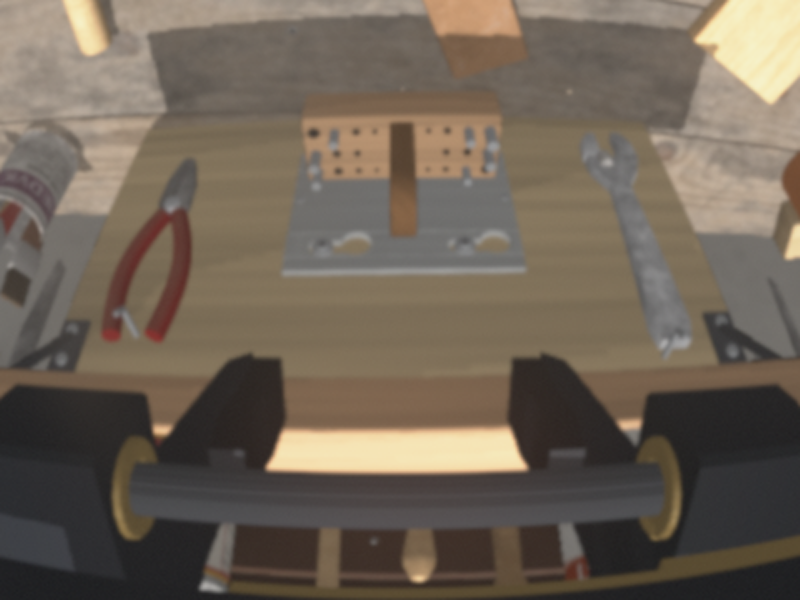

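The wrist view (upside down, right = +y) shows the plate's top corners at crop (284,272) and (525,270), and the grip at (403,125–235). The screws at (320,244) and (462,244) lie about 25 mm to the -y side of the holes, as expected.

```bash
python3 - <<'E'
from h import *
import pickle;m,f=pickle.load(open("w1.pkl","rb"))
R=np.array(m["R"]);t=np.array(m["t"])
def wp(u,v,z):
    u=120+u/2;v=60+v/2
    a=np.array([u-m["cx"],v-m["cy"]]);r=np.hypot(*a);th=r/m["fx"]
    d=R.T@np.array([*(a/r*np.sin(th)),np.cos(th)]);o=-R.T@t;return (o+d*(z-o[2])/d[2]).round(4)
for l,u,v,z in(("plTR",284,272,.195),("plTL",525,270,.195),("holeR",357,241,.169),("holeL",493,241,.169),("scrR",321,245,.175),("scrL",463,244,.175),("griptop",403,235,.183),("gripbase",402,125,.098),("fbR",305,97,.06),("fbL",500,96,.06)):print(l,wp(u,v,z))
E
```

```text
plTR [ 0.7181 -0.1282  0.195 ]
plTL [0.7095 0.0394 0.195 ]
holeR [ 0.7122 -0.0782  0.169 ]
holeL [0.7082 0.0193 0.169 ]
scrR [ 0.711  -0.1034  0.175 ]
scrL [ 0.7061 -0.0034  0.175 ]
griptop [ 0.691  -0.0467  0.183 ]
gripbase [ 0.6603 -0.0478  0.098 ]
fbR [ 0.6614 -0.124   0.06  ]
fbL [0.6537 0.0302 0.06  ]
```

Request:
arm_command(targets=[{"dx": 0.003,"dz": 0.03,"dy": 0.001,"yaw": 0,"jaw": 0.034},{"dx": 0.006,"dz": 0.06,"dy": 0.003,"yaw": 0,"jaw": 0.034},{"dx": 0.009,"dz": 0.09,"dy": 0.005,"yaw": 0,"jaw": 0.034},{"dx": 0.012,"dz": 0.12,"dy": 0.006,"yaw": 0,"jaw": 0.034},{"dx": 0.015,"dz": 0.15,"dy": 0.006,"yaw": 0,"jaw": 0.034},{"dx": 0.015,"dz": 0.18,"dy": 0.006,"yaw": 0,"jaw": 0.034},{"dx": 0.015,"dz": 0.2,"dy": 0.006,"yaw": 0,"jaw": 0.034},{"dx": 0.015,"dz": 0.2,"dy": 0.006,"yaw": 0,"jaw": 0.034}])

```text
clock: 13.7
tcp_pos: [0.6503, -0.0552, 0.246]
eef_rot: [3.127, 0.534, -3.091]
wrist_force: [-10.1, -0.2, -0.3]
gripper_width: 0.0336
gripper_force: 0.0
```

```bash
python3 - <<'E'
from h import *
f=eyes.grab_frame("side");g=eyes.grab_frame("wrist")
a=cv2.resize(f[130:260,290:420],(520,520),interpolation=cv2.INTER_CUBIC)
b=cv2.resize(g[60:300,200:440],(280,280))
im=np.zeros((520,800,3),np.uint8);im[:,:520]=a;im[:280,520:]=b;cv2.imwrite("pics/a2.png",im[:,:,::-1])
E
python3 go.py .690 -.0465 .142
```

```text
13.8 [ 0.07  0.57 -0.04  2.01 -1.    0.05  2.65] [ 0.6499 -0.0551  0.2464] [ 3.128  0.534 -3.091] 
 [[-0.86  -0.057  0.508]
 [-0.043  0.998  0.039]
 [-0.509  0.012 -0.861]]
delta [0.0184 0.0051 0.1106]
```

View pics/a2.png

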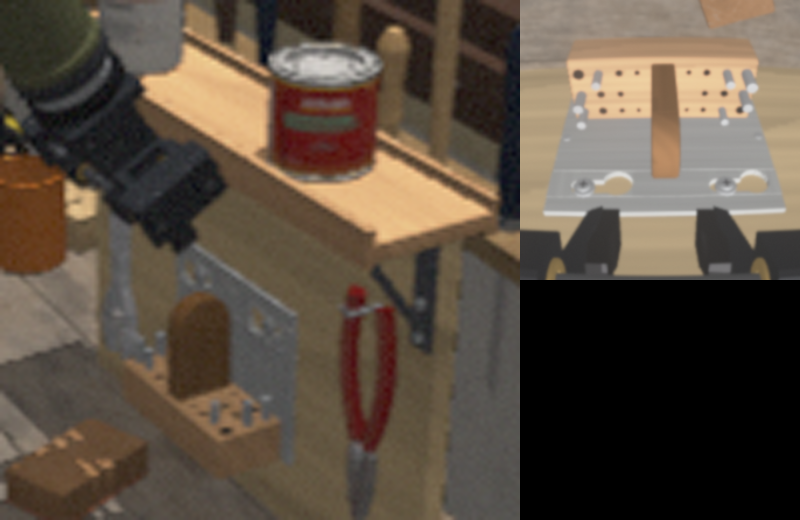

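The side view shows the gripper body almost touching the shelf edge (crop 210,190). Joints 5, 6 and 7 are also at their limits, so I'll back off and fit the kinematics to find a good configuration.

Request:
arm_command(targets=[{"dx": 0.01,"dz": -0.03,"dy": 0,"yaw": 0,"jaw": 0.034},{"dx": 0.02,"dz": -0.06,"dy": 0,"yaw": 0,"jaw": 0.034},{"dx": 0.02,"dz": -0.09,"dy": 0,"yaw": 0,"jaw": 0.034},{"dx": 0.02,"dz": -0.12,"dy": 0,"yaw": 0,"jaw": 0.034}])

```text
clock: 14.13
tcp_pos: [0.5721, -0.061, 0.3438]
eef_rot: [3.126, 0.541, -3.095]
wrist_force: [1.4, 0.0, 0.5]
gripper_width: 0.0339
gripper_force: 0.0
```

```bash
cat > kin.py <<'E'
from h import *
from scipy.optimize import least_squares
import itertools
D=[([-1.108,.689,-.195,1.565,.157,.902,-.215],[.26,.568,.239],[-3.14,0,2.7128]),
([-0.52553044,0.33591302,-0.367638,1.64961518,0.12866255,1.18098177,0.70706737],[0.38294105,0.31355777,0.41820391],[-3.14069234,-5.6e-4,-3.08178274]),
([-0.39848915,0.23895148,-0.30724398,0.85165044,0.08145065,2.06032497,0.96872791],[0.38823532,0.19992534,0.72846565],[-3.14146200,2e-4,-3.08451075]),
([-0.82105566,0.23140323,0.40490002,0.80945916,-0.1055045,2.08884808,1.14693814],[0.38235286,0.19745585,0.75069659],[3.13057086,.02521131,-3.08484216]),
([-0.10859502,0.34195324,0.32341154,0.28594382,-0.26136237,2.08901762,1.61568046],[0.52161852,-0.01869323,0.86578544],[3.1133256,.43574382,-3.0966608]),
([0.20850154,0.26060581,0.15507618,0.26970891,-0.28522964,2.08896102,1.75596425],[0.46325371,-0.11333165,0.91074768],[3.13173765,.54214146,-3.09890448])]
S0=None
def fk(q,p,s):
    R=np.eye(3);x=np.array([0,0,p[0]])
    a=[0,0,p[1],0,p[2],0,p[3]]
    for i in range(7):
        R=R@Ro.from_euler("z" if i%2==0 else "y",s[i]*q[i]).as_matrix()
        if i in(2,4,6): x=x+R@np.array([0,0,a[i]])
        if i==2: x=x+R@np.array([p[6],0,0])
        if i==3: x=x-R@np.array([p[7],0,0])
        if i==0: x=x+R@np.array([p[5],0,0])
    return x,R@Ro.from_euler("z",p[4]).as_matrix()
def res(p,s,w=.3):
    o=[]
    for q,x,e in D:
        X,R=fk(q,p,s);o+=list(X-x)+list(w*(Ro.from_matrix(R)*Ro.from_euler("xyz",e).inv()).as_rotvec())
    return np.array(o)
if __name__=="__main__":
    b=[]
    for z in itertools.product((1,-1),repeat=4):
      for k in(0,1.57,3.14,-1.57):
        s=[z[0],1,z[1],1,z[2],1,z[3]]
        r=least_squares(res,[.3,.4,.4,.2,k,0,0,0],args=(s,));b.append((r.cost,s,r.x))
    b.sort(key=lambda t:t[0])
    for t in b[:3]:print(t[0],t[1],t[2].round(4).tolist())
E
python3 kin.py; python3 go.py
```

```text
0.004966629206742731 [-1, 1, -1, 1, -1, 1, -1] [0.1148, 0.7239, 0.3296, 0.1906, 1.5708, -0.0175, -0.024, -0.0679]
0.004966629206742733 [-1, 1, -1, 1, -1, 1, -1] [0.1148, 0.7239, 0.3296, 0.1906, 1.5708, -0.0175, -0.024, -0.0679]
0.004966629206742738 [-1, 1, -1, 1, -1, 1, -1] [0.1148, 0.7239, 0.3296, 0.1906, 1.5708, -0.0175, -0.024, -0.0679]
14.1333 [-0.17  0.34  0.33  2.1  -0.86  0.27  2.52] [ 0.5721 -0.061   0.3438] [ 3.126  0.541 -3.095] 
 [[-0.856 -0.054  0.513]
 [-0.04   0.998  0.039]
 [-0.515  0.013 -0.857]]
```

```bash
cat > kin2.py <<'E'
from kin import *
S=[-1,1,-1,1,-1,1,-1]
P=[(q,x) for q,x,e in D]+[([-0.61786079,.34113421,.30827922,.65715555,-.12505366,2.08890204,1.23271997],[.45837474,.18761626,.7453301]),
([-.24434057,.39750906,.25041551,.56296644,-.14460984,2.08897101,1.52970038],[.52839156,.04038157,.74443515]),
([-.32274434,.25389425,.30533692,.67018698,-.12268784,2.08890311,1.52750307],[.45708276,.03455852,.78162743]),
([-.23245067,.37983547,.27868242,.46779812,-.16947093,2.08902568,1.54253823],[.53116733,.03288036,.78473596]),
([-.23144775,.3346464,.31504988,.40115796,-.19262243,2.08899656,1.55181888],[.51507253,.02414233,.83083165]),
([-.18,-.03,.21,1.54,-.04,1.06,1.66],[.5067,-.0503,.6576]),([-.06,.19,.15,2.1,-.34,.3,2.0],[.5393,-.0601,.3983]),([.07,.57,-.04,2.01,-1,.05,2.65],[.6499,-.0551,.2464]),([-.17,.34,.33,2.1,-.86,.27,2.52],[.5721,-.061,.3438])]
def rots(q):
    R=np.eye(3);o=[R]
    for i in range(7):
        R=R@Ro.from_euler("z" if i%2==0 else "y",S[i]*q[i]).as_matrix();o.append(R)
    return o
A=np.vstack([np.hstack(rots(q)) for q,x in P]);y=np.hstack([x for q,x in P])
lam=3e-4
O=np.linalg.solve(A.T@A+lam*np.eye(24),A.T@y)
if __name__=="__main__":
    print(O.reshape(8,3).round(3));print(np.abs(A@O-y).reshape(-1,3).max(1).round(4))
    for q,x,e in D: print((Ro.from_matrix(rots(q)[7]@Ro.from_euler("z",np.pi/2).as_matrix())*Ro.from_euler("xyz",e).inv()).as_rotvec().round(3))
def FK(q):
    r=rots(q);return np.hstack(r)@O,r[7]@Ro.from_euler("z",np.pi/2).as_matrix()
lo=np.array([-3.01,-.46,-1.47,.13,-1,.04,-2.66]);hi=np.array([3.01,2.08,1.51,2.56,4.14,2.09,2.66])
def IK(x,R,q0):
    f=lambda q:np.hstack([FK(q)[0]-x,.3*(Ro.from_matrix(FK(q)[1]@R.T)).as_rotvec(),1e-4*(q-q0)])
    r=least_squares(f,np.clip(q0,lo+.01,hi-.01),bounds=(lo,hi));return r.x,np.linalg.norm(r.fun[:3]),np.linalg.norm(r.fun[3:6])/.3
E
python3 kin2.py
```

```text
[[ 0.    -0.001  0.173]
 [-0.001 -0.009  0.173]
 [ 0.002 -0.009  0.281]
 [-0.001 -0.013  0.281]
 [ 0.002 -0.013  0.173]
 [-0.003 -0.     0.173]
 [ 0.001 -0.     0.163]
 [-0.001 -0.     0.163]]
[0.0005 0.0001 0.0003 0.0002 0.0002 0.0002 0.0001 0.0001 0.0003 0.0001
 0.0001 0.0008 0.0015 0.0009 0.0015]
[ 0.003 -0.     0.   ]
[-0.  0. -0.]
[ 0. -0.  0.]
[ 0. -0. -0.]
[-0. -0. -0.]
[-0.  0.  0.]
```

```bash
python3 - <<'E'
from kin2 import *
s=status.get_state();rng=np.random.default_rng(0)
Rb=Ro.from_euler("z",.053)
def Rt(th,flip):  # fingers down+into panel
    R=Rb*Ro.from_euler("xyz",[np.pi,th,np.pi])
    return (R*Ro.from_euler("z",np.pi*flip)).as_matrix()
G=np.array([.680,-.047,.158])
for th in(.5,.55,.6,.7,.78):
  for fl in(0,1):
    R=Rt(th,fl);x=G+.019*R[:,2];sol=[]
    for k in range(25):
        q,e,a=IK(x,R,rng.uniform(lo,hi))
        if e<.0015 and a<.01: sol.append((np.min(np.minimum(q-lo,hi-q)),q.round(2).tolist()))
    sol.sort(key=lambda t:-t[0]);print(th,fl,[(round(a,2),b) for a,b in sol[:2]])
E
```

```text
0.5 0 [(np.float64(0.51), [0.48, 0.91, -0.8, 1.92, 1.74, 0.55, 0.1]), (np.float64(0.49), [0.56, 0.98, -0.98, 1.92, 1.73, 0.7, 0.16])]
0.5 1 [(np.float64(0.05), [0.1, 0.79, -0.13, 1.94, 2.5, 0.09, 2.31]), (np.float64(0.05), [0.09, 0.79, -0.12, 1.94, 2.55, 0.09, 2.25])]
0.55 0 [(np.float64(0.54), [0.54, 0.96, -0.93, 1.96, 1.87, 0.65, 0.01]), (np.float64(0.44), [0.43, 0.88, -0.7, 1.96, 1.95, 0.48, -0.13])]
0.55 1 [(np.float64(0.19), [0.19, 0.8, -0.29, 1.97, 2.4, 0.23, 2.45]), (np.float64(0.16), [0.16, 0.79, -0.23, 1.97, 2.54, 0.2, 2.29])]
0.6 0 [(np.float64(0.55), [0.55, 0.97, -0.92, 2.0, 2.01, 0.67, -0.12]), (np.float64(0.5), [0.46, 0.91, -0.75, 2.0, 2.09, 0.54, -0.25])]
0.6 1 [(np.float64(0.26), [-0.05, 0.8, 0.11, 2.02, 3.52, 0.3, 1.23]), (np.float64(0.25), [0.17, 0.8, -0.25, 2.01, 2.71, 0.29, 2.13])]
0.7 0 [(np.float64(0.49), [0.57, 1.01, -0.96, 2.07, 2.25, 0.77, -0.3]), (np.float64(0.49), [0.54, 0.98, -0.89, 2.07, 2.29, 0.72, -0.37])]
0.7 1 [(np.float64(0.46), [-0.06, 0.83, 0.13, 2.1, 3.41, 0.5, 1.33]), (np.float64(0.46), [-0.04, 0.83, 0.11, 2.1, 3.38, 0.5, 1.37])]
0.78 0 [(np.float64(0.44), [0.6, 1.07, -1.01, 2.12, 2.39, 0.88, -0.37]), (np.float64(0.43), [0.57, 1.04, -0.95, 2.13, 2.42, 0.85, -0.44])]
0.78 1 [(np.float64(0.42), [0.32, 0.89, -0.48, 2.14, 2.77, 0.66, 2.17]), (np.float64(0.42), [0.3, 0.88, -0.45, 2.14, 2.81, 0.65, 2.12])]
```

```bash
cat > sim.py <<'E'
from kin2 import *
def step(x,R,q,dt=.04,reg=3e-3):
    f=lambda p:np.hstack([FK(p)[0]-x,.5*(Ro.from_matrix(FK(p)[1]@R.T)).as_rotvec(),reg*(p-q)])
    r=least_squares(f,np.clip(q,lo+1e-4,hi-1e-4),bounds=(lo,hi),max_nfev=30);return r.x,np.linalg.norm(r.fun[:3]),np.linalg.norm(r.fun[3:6])/.5
def path(q,R,pts,verbose=1):
    x=FK(q)[0];bad=0
    for p in pts:
        p=np.array(p);n=int(np.ceil(np.linalg.norm(p-x)/.03));x0=x
        for k in range(1,n+1):
            x=x0+(p-x0)*k/n;q,e,a=step(x,R,q);bad=max(bad,e,a)
        if verbose:print(p.round(3),q.round(2),round(bad,3))
    return q,bad
E
python3 - <<'E'
from sim import *
s=status.get_state();q0=s["joint_positions"];R=Ro.from_euler("xyz",s["eef_rot"]).as_matrix()
T=np.array([.680,-.047,.158])+.019*R[:,2]
st=lambda d:T-d*R[:,2]
for y in(-.35,-.25,.2,.3,.4):
    print("y",y);path(q0,R,[[.52,-.05,.6],[.5,y,.6],[.5,y,.4],[.52,y,.33],st(.25),st(.12),st(0)])
E
```

```text
y -0.35
[ 0.52 -0.05  0.6 ] [-0.65  0.    0.71  1.66 -0.09  0.95  1.72] 0.0
[ 0.5  -0.35  0.6 ] [ 0.28  0.31  0.7   1.36 -0.68  1.28  2.66] 0.0
[ 0.5  -0.35  0.4 ] [ 0.88  0.38 -0.22  1.78 -0.49  0.65  2.66] 0.0
[ 0.52 -0.35  0.33] [ 0.93  0.48 -0.34  1.85 -0.46  0.46  2.66] 0.0
[ 0.561 -0.056  0.356] [ 0.03  0.29  0.04  2.1  -0.36  0.23  2.01] 0.0
[ 0.628 -0.051  0.245] [ 0.07  0.55 -0.05  2.05 -1.    0.04  2.65] 0.014
[ 0.69  -0.046  0.142] [ 0.06  0.77 -0.04  1.87 -1.    0.04  2.65] 0.058
y -0.25
[ 0.52 -0.05  0.6 ] [-0.65  0.    0.71  1.66 -0.09  0.95  1.72] 0.0
[ 0.5  -0.25  0.6 ] [-0.12  0.18  0.88  1.53 -0.57  1.15  2.49] 0.0
[ 0.5  -0.25  0.4 ] [ 0.55  0.27  0.01  1.96 -0.63  0.55  2.66] 0.0
[ 0.52 -0.25  0.33] [ 0.72  0.39 -0.26  2.03 -0.61  0.33  2.66] 0.0
[ 0.561 -0.056  0.356] [-0.03  0.29  0.11  2.1  -0.46  0.24  2.11] 0.0
[ 0.628 -0.051  0.245] [ 0.07  0.55 -0.05  2.05 -1.    0.04  2.65] 0.014
[ 0.69  -0.046  0.142] [ 0.06  0.77 -0.04  1.87 -1.    0.04  2.65] 0.058
y 0.2
[ 0.52 -0.05  0.6 ] [-0.65  0.    0.71  1.66 -0.09  0.95  1.72] 0.0
[0.5 0.2 0.6] [-0.97  0.06  0.37
[... 633 characters left out ...]
0.0
[ 0.561 -0.056  0.356] [ 0.32  0.3  -0.35  2.09  0.23  0.24  1.42] 0.0
[ 0.628 -0.051  0.245] [ 0.33  0.58 -0.45  2.06  1.6   0.19  0.09] 0.002
[ 0.69  -0.046  0.142] [ 0.39  0.86 -0.61  1.96  1.96  0.39 -0.17] 0.002
y 0.4
[ 0.52 -0.05  0.6 ] [-0.65  0.    0.71  1.66 -0.09  0.95  1.72] 0.0
[0.5 0.4 0.6] [-1.17  0.3   0.34  1.3   0.3   1.17  0.7 ] 0.0
[0.5 0.4 0.4] [-1.19  0.42  0.37  1.75  0.39  0.64  0.47] 0.0
[0.52 0.4  0.33] [-1.16  0.52  0.39  1.83  0.41  0.46  0.43] 0.0
[ 0.561 -0.056  0.356] [ 0.31  0.3  -0.34  2.09  0.23  0.24  1.43] 0.0
[ 0.628 -0.051  0.245] [ 0.33  0.58 -0.45  2.06  1.6   0.19  0.09] 0.002
[ 0.69  -0.046  0.142] [ 0.39  0.86 -0.61  1.96  1.96  0.39 -0.17] 0.002
```

Request:
arm_command(targets=[{"dx": 0.01,"dz": -0.04,"dy": 0.01,"yaw": 0,"jaw": 0.034},{"dx": 0.013,"dz": -0.06,"dy": 0.05,"yaw": 0,"jaw": 0.034},{"dx": 0.013,"dz": -0.08,"dy": 0.085,"yaw": 0,"jaw": 0.034},{"dx": 0.013,"dz": -0.1,"dy": 0.12,"yaw": 0,"jaw": 0.034},{"dx": 0.013,"dz": -0.12,"dy": 0.155,"yaw": 0,"jaw": 0.034},{"dx": 0.013,"dz": -0.127,"dy": 0.195,"yaw": 0,"jaw": 0.034},{"dx": 0.013,"dz": -0.127,"dy": 0.235,"yaw": 0,"jaw": 0.034},{"dx": 0.013,"dz": -0.127,"dy": 0.275,"yaw": 0,"jaw": 0.034}])

```text
clock: 14.8
tcp_pos: [0.497, 0.1159, 0.4324]
eef_rot: [3.123, 0.539, -3.1]
wrist_force: [0.6, 0.5, -0.5]
gripper_width: 0.0337
gripper_force: 0.0
```

```bash
python3 - <<'E'
from sim import *
s=status.get_state();q0=s["joint_positions"];R=Ro.from_euler("xyz",s["eef_rot"]).as_matrix()
print(R.round(3),s["tcp_pos"],q0.round(2))
T=np.array([.680,-.047,.158])+.019*R[:,2]
st=lambda d:T-d*R[:,2]
path(q0,R,[st(.25),st(.18),st(.12),st(.06),st(0)])
for d in(.25,.12,0):print((R.T@(st(d)-s["tcp_pos"])).round(4))
E
```

```text
[[-0.857 -0.051  0.512]
 [-0.036  0.999  0.04 ]
 [-0.514  0.016 -0.858]] [0.49697612 0.11587566 0.43239541] [-1.37  0.19  1.15  2.1  -0.18  0.44  1.49]
[ 0.562 -0.056  0.356] [-0.21  0.31  0.37  2.1  -0.77  0.29  2.41] 0.0
[ 0.598 -0.053  0.296] [-0.    0.43  0.07  2.1  -0.91  0.12  2.55] 0.0
[ 0.628 -0.051  0.245] [ 0.07  0.55 -0.05  2.05 -1.    0.04  2.64] 0.013
[ 0.659 -0.049  0.193] [ 0.06  0.66 -0.05  1.96 -1.    0.04  2.65] 0.038
[ 0.69  -0.046  0.142] [ 0.06  0.77 -0.04  1.87 -1.    0.04  2.65] 0.057
[-0.0102 -0.1763  0.0917]
[-0.0102 -0.1763  0.2217]
[-0.0102 -0.1763  0.3417]
```

```bash
python3 - <<'E'
from sim import *
s=status.get_state();q0=s["joint_positions"];R=Ro.from_euler("xyz",s["eef_rot"]).as_matrix();x=s["tcp_pos"]
T=np.array([.680,-.047,.158])+.019*R[:,2]
st=lambda d:T-d*R[:,2]
for w in([[.48,.25,.45]],[[.48,.32,.45]],[[.48,.32,.35]],[[.48,.4,.45]],[[.48,.3,.6]]):
    print(w,(R.T@(np.array(w[0])-x)).round(3));path(q0,R,w+[st(.25),st(.12),st(0)])
E
```

```text
[[0.48, 0.25, 0.45]] [ 0.001  0.135 -0.018]
[0.48 0.25 0.45] [-1.64  0.34  1.25  1.96 -0.2   0.57  1.27] 0.0
[ 0.562 -0.056  0.356] [-0.18  0.3   0.32  2.1  -0.72  0.28  2.36] 0.0
[ 0.628 -0.051  0.245] [ 0.07  0.55 -0.05  2.05 -1.    0.04  2.64] 0.013
[ 0.69  -0.046  0.142] [ 0.06  0.77 -0.04  1.87 -1.    0.04  2.65] 0.057
[[0.48, 0.32, 0.45]] [-0.002  0.205 -0.016]
[0.48 0.32 0.45] [-1.65  0.44  1.2   1.86 -0.26  0.64  1.2 ] 0.0
[ 0.562 -0.056  0.356] [-0.16  0.3   0.29  2.1  -0.69  0.28  2.33] 0.0
[ 0.628 -0.051  0.245] [ 0.07  0.55 -0.05  2.05 -1.    0.04  2.64] 0.013
[ 0.69  -0.046  0.142] [ 0.06  0.77 -0.04  1.87 -1.    0.04  2.65] 0.057
[[0.48, 0.32, 0.35]] [0.05  0.203 0.07 ]
[0.48 0.32 0.35] [-1.5   0.52  0.99  2.03 -0.39  0.36  1.28] 0.0
[ 0.562 -0.056  0.356] [-0.06  0.29  0.16  2.1  -0.52  0.25  2.17] 0.0
[ 0.628 -0.051  0.245] [ 0.07  0.55 -0.05  2.05 -1.    0.04  2.64] 0.013
[ 0.69  -0.046  0.142] [ 0.06  0.77 -0.04  1.87 -1.    0.04  2.65] 0.057
[[0.48, 0.4, 0.45]] [-0.005  0.285 -0.012]
[0.48 0.4  0.45] [-1.65  0.54  1.16  1.71 -0.31  0.73  1.13] 0.0
[ 0.562 -0.056  0.356] [-0.14  0.3   0.27  2.1  -0.66  0.27  2.31] 0.0
[ 0.628 -0.051  0.245] [ 0.07  0.55 -0.05  2.05 -1.    0.04  2.64] 0.013
[ 0.69  -0.046  0.142] [ 0.06  0.77 -0.04  1.87 -1.    0.04  2.65] 0.057
[[0.48, 0.3, 0.6]] [-0.078  0.187 -0.145]
[0.48 0.3  0.6 ] [-1.76  0.33  1.37  1.53 -0.14  1.03  1.18] 0.0
[ 0.562 -0.056  0.356] [-0.26  0.31  0.43  2.1  -0.83  0.31  2.48] 0.0
[ 0.628 -0.051  0.245] [ 0.07  0.55 -0.05  2.05 -1.    0.04  2.64] 0.013
[ 0.69  -0.046  0.142] [ 0.06  0.77 -0.04  1.87 -1.    0.04  2.65] 0.057
```

```bash
cat > loops.py <<'E'
from sim import *
import sim,itertools
s=status.get_state();q0=s["joint_positions"];R=Ro.from_euler("xyz",s["eef_rot"]).as_matrix();x=s["tcp_pos"]
qp=np.array([-.17,.34,.33,2.1,-.86,.27,2.52])
print("check",path(qp,R,[[.53,-.04,.40],[.497,.116,.432]],0)[0].round(2))
T=np.array([.680,-.047,.158])+.019*R[:,2]
st=lambda d:T-d*R[:,2]
W=[(.48,y,z) for y in(-.25,-.05,.12,.3) for z in(.38,.62)]
out=[]
for n in(2,3):
    for w in itertools.product(W,repeat=n):
        L=sum(np.linalg.norm(np.subtract(a,b)) for a,b in zip((tuple(x),)+w,w+(tuple(st(.25)),)))
        if L>1.5 or any(a==b for a,b in zip(w,w[1:])):continue
        out.append((L,w))
out.sort(key=lambda t:t[0]);c=0
import time;t0=time.time()
for L,w in out:
    q,b=path(q0,R,list(w)+[st(.25),st(.12),st(0)],0)
    if b<.005 and np.min(np.minimum(q-lo,hi-q))>.15:
        print(round(L,2),w,q.round(2),round(b,4));c+=1
        if c>3:break
    if time.time()-t0>300:print("timeout",L);break
E
OMP_NUM_THREADS=1 python3 loops.py
```

```text
check [-1.33  0.18  1.1   2.1  -0.12  0.44  1.43]
0.96 ((0.48, -0.25, 0.38), (0.48, -0.05, 0.62)) [ 0.39  0.86 -0.61  1.96  1.95  0.39 -0.17] 0.0028
0.96 ((0.48, -0.05, 0.38), (0.48, -0.25, 0.38), (0.48, -0.05, 0.62)) [ 0.39  0.86 -0.61  1.96  1.95  0.39 -0.17] 0.0028
1.01 ((0.48, -0.25, 0.38), (0.48, -0.05, 0.62), (0.48, -0.05, 0.38)) [ 0.39  0.86 -0.61  1.96  1.95  0.39 -0.17] 0.003
1.01 ((0.48, 0.12, 0.38), (0.48, -0.25, 0.38), (0.48, -0.05, 0.62)) [ 0.39  0.86 -0.61  1.96  1.95  0.39 -0.17] 0.0028
```

Request:
arm_command(targets=[{"dx": 0.054,"dz": 0.02,"dy": -0.365,"yaw": 0,"jaw": 0.034},{"dx": 0.054,"dz": 0.02,"dy": -0.365,"yaw": 0,"jaw": 0.034},{"dx": 0.054,"dz": 0.02,"dy": -0.365,"yaw": 0,"jaw": 0.034},{"dx": 0.054,"dz": 0.02,"dy": -0.365,"yaw": 0,"jaw": 0.034},{"dx": 0.054,"dz": 0.02,"dy": -0.365,"yaw": 0,"jaw": 0.034},{"dx": 0.054,"dz": 0.02,"dy": -0.365,"yaw": 0,"jaw": 0.034},{"dx": 0.054,"dz": 0.02,"dy": -0.365,"yaw": 0,"jaw": 0.034},{"dx": 0.054,"dz": 0.02,"dy": -0.365,"yaw": 0,"jaw": 0.034}])

```text
clock: 15.47
tcp_pos: [0.4869, -0.1321, 0.3984]
eef_rot: [3.131, 0.539, -3.095]
wrist_force: [0.8, -0.2, 0.7]
gripper_width: 0.034
gripper_force: 0.0
```

```bash
cat > chk.py <<'E'
from sim import *
import sys,json
s=status.get_state();q0=s["joint_positions"];R=Ro.from_euler("xyz",s["eef_rot"]).as_matrix();x=s["tcp_pos"]
print(s["clock"],x.round(4),s["eef_rot"].round(3),q0.round(2),s["wrist_force"].round(1),s["gripper_width"])
T=np.array([.680,-.047,.158])+.019*R[:,2]
st=lambda d:T-d*R[:,2]
for w in json.loads(sys.argv[1]):
    W=[np.array(p) for p in w]+[st(.25),st(.12),st(0)]
    for p in W[:1]:print("delta",(R.T@(p-x)).round(4))
    path(q0,R,W)
E
python3 chk.py '[[[0.48,-0.25,0.38],[0.48,-0.05,0.62]],[[0.48,-0.05,0.62]]]'
```

```text
15.4667 [ 0.4869 -0.1321  0.3984] [ 3.131  0.539 -3.095] [-0.18  0.17  0.58  2.15 -0.75  0.46  2.6 ] [ 0.8 -0.2  0.7] 0.03396152970132874
delta [ 0.0201 -0.1175  0.0083]
[ 0.48 -0.25  0.38] [ 0.72  0.27 -0.18  2.03 -0.6   0.47  2.66] 0.0
[ 0.48 -0.05  0.62] [ 0.35 -0.04 -0.28  1.64 -0.1   1.01  1.72] 0.0
[ 0.562 -0.055  0.356] [ 0.21  0.29 -0.22  2.09  0.07  0.23  1.58] 0.0
[ 0.628 -0.05   0.245] [ 0.32  0.58 -0.44  2.06  1.6   0.19  0.09] 0.003
[ 0.69  -0.046  0.142] [ 0.38  0.85 -0.6   1.96  1.96  0.39 -0.17] 0.003
delta [-0.1111  0.0843 -0.1909]
[ 0.48 -0.05  0.62] [-0.48 -0.08  0.47  1.67  0.    1.01  1.62] 0.0
[ 0.562 -0.055  0.356] [-0.11  0.29  0.22  2.1  -0.57  0.26  2.22] 0.0
[ 0.628 -0.05   0.245] [ 0.06  0.55 -0.03  2.05 -1.    0.04  2.64] 0.013
[ 0.69  -0.046  0.142] [ 0.05  0.77 -0.03  1.87 -1.    0.04  2.65] 0.057
```

Continue to y = -0.25, then up and back.

Request:
arm_command(targets=[{"dx": 0.02,"dz": 0.01,"dy": -0.13,"yaw": 0,"jaw": 0.034},{"dx": 0.02,"dz": 0.01,"dy": -0.13,"yaw": 0,"jaw": 0.034},{"dx": 0.02,"dz": 0.01,"dy": -0.13,"yaw": 0,"jaw": 0.034},{"dx": 0.02,"dz": 0.01,"dy": -0.13,"yaw": 0,"jaw": 0.034},{"dx": 0.02,"dz": 0.01,"dy": -0.13,"yaw": 0,"jaw": 0.034},{"dx": 0.02,"dz": 0.01,"dy": -0.13,"yaw": 0,"jaw": 0.034},{"dx": 0.02,"dz": 0.01,"dy": -0.13,"yaw": 0,"jaw": 0.034},{"dx": 0.02,"dz": 0.01,"dy": -0.13,"yaw": 0,"jaw": 0.034}])

```text
clock: 16.13
tcp_pos: [0.4809, -0.2645, 0.378]
eef_rot: [3.135, 0.537, -3.098]
wrist_force: [-0.0, 0.1, 0.2]
gripper_width: 0.0344
gripper_force: 0.0
```

```bash
python3 chk.py '[[[0.48,-0.05,0.62]],[[0.46,-0.15,0.5]],[[0.5,-0.1,0.5]]]'
```

```text
16.1333 [ 0.4809 -0.2645  0.378 ] [ 3.135  0.537 -3.098] [ 0.79  0.29 -0.24  2.01 -0.55  0.47  2.63] [-0.   0.1  0.2] 0.03437265289778364
delta [-0.131   0.2156 -0.2023]
[ 0.48 -0.05  0.62] [ 0.41 -0.04 -0.34  1.64 -0.09  1.01  1.71] 0.0
[ 0.562 -0.054  0.357] [ 0.23  0.29 -0.24  2.09  0.15  0.24  1.49] 0.0
[ 0.628 -0.05   0.245] [ 0.29  0.57 -0.4   2.06  1.58  0.18  0.09] 0.002
[ 0.69  -0.046  0.142] [ 0.37  0.85 -0.58  1.96  1.96  0.38 -0.18] 0.002
delta [-0.0488  0.116  -0.1123]
[ 0.46 -0.15  0.5 ] [ 0.58  0.03 -0.23  1.93 -0.31  0.71  2.15] 0.0
[ 0.562 -0.054  0.357] [ 0.13  0.29 -0.12  2.09 -0.04  0.23  1.68] 0.0
[ 0.628 -0.05   0.245] [ 0.3   0.57 -0.41  2.06  1.58  0.18  0.1 ] 0.003
[ 0.69  -0.046  0.142] [ 0.37  0.85 -0.58  1.96  1.95  0.39 -0.18] 0.003
delta [-0.085   0.1641 -0.0904]
[ 0.5 -0.1  0.5] [ 0.39  0.06 -0.22  1.9  -0.17  0.67  1.9 ] 0.0
[ 0.562 -0.054  0.357] [ 0.14  0.29 -0.14  2.09 -0.01  0.23  1.65] 0.0
[ 0.628 -0.05   0.245] [ 0.3   0.57 -0.41  2.06  1.58  0.18  0.1 ] 0.003
[ 0.69  -0.046  0.142] [ 0.37  0.85 -0.58  1.96  1.95  0.39 -0.18] 0.003
```

Request:
arm_command(targets=[{"dx": -0.131,"dz": -0.2,"dy": 0.216,"yaw": 0,"jaw": 0.034},{"dx": -0.131,"dz": -0.2,"dy": 0.216,"yaw": 0,"jaw": 0.034},{"dx": -0.131,"dz": -0.2,"dy": 0.216,"yaw": 0,"jaw": 0.034},{"dx": -0.131,"dz": -0.2,"dy": 0.216,"yaw": 0,"jaw": 0.034},{"dx": -0.131,"dz": -0.2,"dy": 0.216,"yaw": 0,"jaw": 0.034},{"dx": -0.131,"dz": -0.2,"dy": 0.216,"yaw": 0,"jaw": 0.034},{"dx": -0.131,"dz": -0.2,"dy": 0.216,"yaw": 0,"jaw": 0.034},{"dx": -0.131,"dz": -0.2,"dy": 0.216,"yaw": 0,"jaw": 0.034}])

```text
clock: 16.8
tcp_pos: [0.4795, -0.0407, 0.6221]
eef_rot: [3.133, 0.541, -3.088]
wrist_force: [1.3, 0.4, -0.1]
gripper_width: 0.034
gripper_force: 0.0
```

```bash
python3 chk.py '[[[0.562,-0.054,0.357]],[[0.5,0.05,0.5]],[[0.5,0.12,0.5]]]'
```

```text
16.8 [ 0.4795 -0.0407  0.6221] [ 3.133  0.541 -3.088] [ 0.33 -0.05 -0.28  1.64 -0.08  1.01  1.69] [ 1.3  0.4 -0.1] 0.03397938892044411
delta [ 0.0665 -0.02    0.2692]
[ 0.562 -0.054  0.357] [ 0.22  0.29 -0.22  2.09  0.07  0.23  1.59] 0.0
[ 0.561 -0.055  0.356] [ 0.22  0.29 -0.22  2.09  0.07  0.23  1.59] 0.0
[ 0.628 -0.051  0.245] [ 0.33  0.58 -0.45  2.06  1.61  0.2   0.09] 0.003
[ 0.69  -0.046  0.142] [ 0.39  0.86 -0.61  1.96  1.96  0.39 -0.17] 0.003
delta [0.0412 0.0885 0.1185]
[0.5  0.05 0.5 ] [ 0.17  0.04 -0.44  1.92  0.19  0.66  1.25] 0.0
[ 0.561 -0.055  0.356] [ 0.32  0.3  -0.35  2.09  0.26  0.24  1.4 ] 0.0
[ 0.628 -0.051  0.245] [ 0.33  0.58 -0.44  2.06  1.61  0.19  0.09] 0.002
[ 0.69  -0.046  0.142] [ 0.38  0.85 -0.6   1.96  1.96  0.39 -0.17] 0.002
delta [0.038  0.1584 0.121 ]
[0.5  0.12 0.5 ] [ 0.05  0.07 -0.53  1.89  0.37  0.72  0.93] 0.0
[ 0.561 -0.055  0.356] [ 0.39  0.31 -0.44  2.08  0.39  0.25  1.27] 0.0
[ 0.628 -0.051  0.245] [ 0.32  0.58 -0.44  2.06  1.61  0.19  0.08] 0.002
[ 0.69  -0.046  0.142] [ 0.38  0.85 -0.6   1.96  1.96  0.39 -0.17] 0.002
```

Request:
arm_command(targets=[{"dx": 0.038,"dz": 0.12,"dy": 0.158,"yaw": 0,"jaw": 0.034},{"dx": 0.038,"dz": 0.12,"dy": 0.158,"yaw": 0,"jaw": 0.034},{"dx": 0.038,"dz": 0.12,"dy": 0.158,"yaw": 0,"jaw": 0.034},{"dx": 0.038,"dz": 0.12,"dy": 0.158,"yaw": 0,"jaw": 0.034},{"dx": 0.038,"dz": 0.12,"dy": 0.158,"yaw": 0,"jaw": 0.034},{"dx": 0.038,"dz": 0.12,"dy": 0.158,"yaw": 0,"jaw": 0.034},{"dx": 0.038,"dz": 0.12,"dy": 0.158,"yaw": 0,"jaw": 0.034}])

```text
clock: 17.38
tcp_pos: [0.4991, 0.1179, 0.4959]
eef_rot: [3.132, 0.534, -3.087]
wrist_force: [-0.1, -1.1, 0.6]
gripper_width: 0.0338
gripper_force: 0.0
```

Request:
arm_command(targets=[{"dx": 0.03,"dz": 0.149,"dy": -0.18,"yaw": 0,"jaw": 0.034},{"dx": 0.03,"dz": 0.149,"dy": -0.18,"yaw": 0,"jaw": 0.034},{"dx": 0.03,"dz": 0.149,"dy": -0.18,"yaw": 0,"jaw": 0.034},{"dx": 0.03,"dz": 0.149,"dy": -0.18,"yaw": 0,"jaw": 0.034},{"dx": 0.03,"dz": 0.149,"dy": -0.18,"yaw": 0,"jaw": 0.034},{"dx": 0.03,"dz": 0.149,"dy": -0.18,"yaw": 0,"jaw": 0.034},{"dx": 0.03,"dz": 0.149,"dy": -0.18,"yaw": 0,"jaw": 0.034},{"dx": 0.03,"dz": 0.149,"dy": -0.18,"yaw": 0,"jaw": 0.034}])

```text
clock: 18.05
tcp_pos: [0.5602, -0.063, 0.3507]
eef_rot: [3.133, 0.534, -3.097]
wrist_force: [0.5, -0.6, 0.8]
gripper_width: 0.0342
gripper_force: 0.0
```

```bash
python3 chk.py '[[[0.562,-0.054,0.357]],[[0.69,-0.046,0.142]]]'
```

```text
18.05 [ 0.5602 -0.063   0.3507] [ 3.133  0.534 -3.097] [ 0.39  0.32 -0.43  2.09  0.4   0.25  1.27] [ 0.5 -0.6  0.8] 0.034230062228424896
delta [-0.0051  0.009  -0.0042]
[ 0.562 -0.054  0.357] [ 0.37  0.31 -0.43  2.08  0.39  0.27  1.26] 0.0
[ 0.563 -0.054  0.357] [ 0.37  0.31 -0.43  2.07  0.39  0.27  1.26] 0.0
[ 0.629 -0.05   0.245] [ 0.26  0.57 -0.34  2.06  1.55  0.14  0.13] 0.001
[ 0.69  -0.046  0.142] [ 0.36  0.84 -0.57  1.95  1.95  0.37 -0.18] 0.001
delta [-0.0061  0.009   0.2461]
[ 0.69  -0.046  0.142] [ 0.37  0.85 -0.58  1.95  1.94  0.38 -0.17] 0.002
[ 0.563 -0.054  0.357] [ 0.7   0.4  -0.92  2.06  0.9   0.42  0.76] 0.002
[ 0.629 -0.05   0.245] [ 0.44  0.61 -0.63  2.05  1.54  0.31  0.16] 0.002
[ 0.69  -0.046  0.142] [ 0.43  0.88 -0.69  1.95  1.89  0.45 -0.09] 0.002
```

Request:
arm_command(targets=[{"dx": -0.006,"dz": 0.01,"dy": 0.009,"yaw": 0,"jaw": 0.034},{"dx": -0.006,"dz": 0.03,"dy": 0.009,"yaw": 0,"jaw": 0.034},{"dx": -0.006,"dz": 0.05,"dy": 0.009,"yaw": 0,"jaw": 0.034},{"dx": -0.006,"dz": 0.07,"dy": 0.009,"yaw": 0,"jaw": 0.034},{"dx": -0.006,"dz": 0.09,"dy": 0.009,"yaw": 0,"jaw": 0.034},{"dx": -0.006,"dz": 0.11,"dy": 0.009,"yaw": 0,"jaw": 0.034},{"dx": -0.006,"dz": 0.13,"dy": 0.009,"yaw": 0,"jaw": 0.034},{"dx": -0.006,"dz": 0.13,"dy": 0.009,"yaw": 0,"jaw": 0.034}])

```text
clock: 18.72
tcp_pos: [0.6245, -0.047, 0.2592]
eef_rot: [3.136, 0.531, -3.09]
wrist_force: [-0.0, -0.3, 0.4]
gripper_width: 0.0345
gripper_force: 0.0
```

```bash
python3 chk.py '[[[0.69,-0.046,0.142]]]'
```

```text
18.7167 [ 0.6245 -0.047   0.2592] [ 3.136  0.531 -3.09 ] [ 0.14  0.53 -0.17  2.07  1.08  0.05  0.57] [-0.  -0.3  0.4] 0.03450276192676176
delta [ 0.003  -0.0031  0.1342]
[ 0.69  -0.046  0.142] [ 0.35  0.84 -0.55  1.95  1.95  0.36 -0.17] 0.0
[ 0.563 -0.054  0.357] [ 0.7   0.4  -0.91  2.05  0.88  0.42  0.79] 0.0
[ 0.629 -0.05   0.245] [ 0.41  0.61 -0.59  2.05  1.52  0.29  0.18] 0.0
[ 0.69  -0.046  0.142] [ 0.41  0.87 -0.66  1.95  1.89  0.44 -0.08] 0.0
```

Request:
arm_command(targets=[{"dx": 0.003,"dz": 0.01,"dy": -0.002,"yaw": 0,"jaw": 0.034},{"dx": 0.003,"dz": 0.02,"dy": -0.002,"yaw": 0,"jaw": 0.034},{"dx": 0.003,"dz": 0.03,"dy": -0.002,"yaw": 0,"jaw": 0.034},{"dx": 0.003,"dz": 0.04,"dy": -0.002,"yaw": 0,"jaw": 0.034},{"dx": 0.003,"dz": 0.05,"dy": -0.002,"yaw": 0,"jaw": 0.034},{"dx": 0.003,"dz": 0.06,"dy": -0.002,"yaw": 0,"jaw": 0.034},{"dx": 0.003,"dz": 0.07,"dy": -0.002,"yaw": 0,"jaw": 0.034},{"dx": 0.003,"dz": 0.07,"dy": -0.002,"yaw": 0,"jaw": 0.034}])

```text
clock: 19.38
tcp_pos: [0.6572, -0.0478, 0.1961]
eef_rot: [3.135, 0.53, -3.092]
wrist_force: [0.2, -0.8, 0.2]
gripper_width: 0.0342
gripper_force: 0.0
```

```bash
python3 chk.py '[[[0.69,-0.046,0.142]]]' | head -3; python3 - <<'E'
from h import *
f=eyes.grab_frame("side");g=eyes.grab_frame("wrist")
a=cv2.resize(f[140:260,300:400],(400,480),interpolation=cv2.INTER_CUBIC)
b=cv2.resize(g[60:300,218:418],(400,480))
cv2.imwrite("pics/a3.png",np.hstack([a,b])[:,:,::-1])
E
```

```text
19.3833 [ 0.6572 -0.0478  0.1961] [ 3.135  0.53  -3.092] [ 0.31  0.7  -0.45  2.03  1.87  0.25 -0.16] [ 0.2 -0.8  0.2] 0.03416894899011765
delta [-0.001  -0.0002  0.0633]
[ 0.69  -0.046  0.142] [ 0.33  0.83 -0.51  1.95  1.97  0.33 -0.22] 0.0
```

View pics/a3.png

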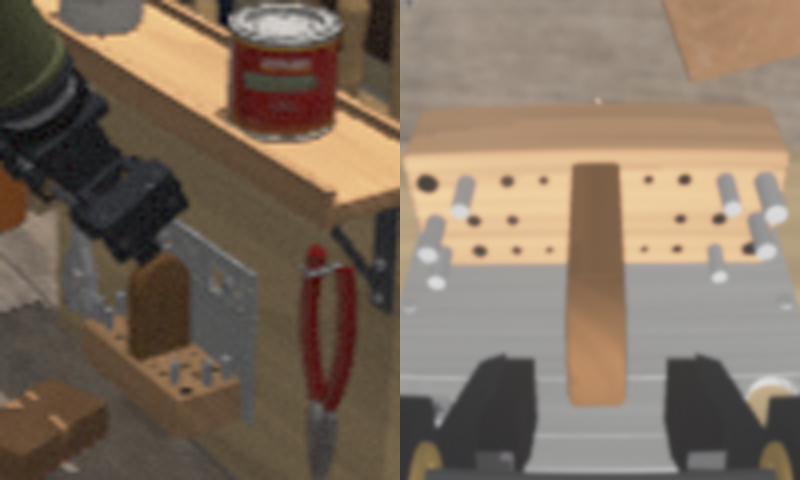

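Image: grip centred between the fingers (597 vs 601 px), bits clear of the fingers. Go in and close.

Request:
arm_command(targets=[{"dx": -0.001,"dz": 0.012,"dy": -0.001,"yaw": 0,"jaw": 0.034},{"dx": -0.001,"dz": 0.024,"dy": -0.001,"yaw": 0,"jaw": 0.034},{"dx": -0.001,"dz": 0.036,"dy": -0.001,"yaw": 0,"jaw": 0.034},{"dx": -0.001,"dz": 0.048,"dy": -0.001,"yaw": 0,"jaw": 0.034},{"dx": -0.001,"dz": 0.058,"dy": -0.001,"yaw": 0,"jaw": 0.034},{"dx": -0.001,"dz": 0.062,"dy": -0.001,"yaw": 0,"jaw": 0.034},{"dx": -0.001,"dz": 0.062,"dy": -0.001,"yaw": 0,"jaw": 0.034}])

```text
clock: 20.07
tcp_pos: [0.6874, -0.047, 0.1415]
eef_rot: [3.134, 0.527, -3.092]
wrist_force: [0.5, -0.1, 1.0]
gripper_width: 0.034
gripper_force: 0.0
```

```bash
python3 go.py
```

```text
20.0667 [ 0.33  0.83 -0.52  1.96  1.98  0.34 -0.23] [ 0.6874 -0.047   0.1415] [ 3.134  0.527 -3.092] 
 [[-0.864 -0.053  0.502]
 [-0.043  0.999  0.032]
 [-0.503  0.006 -0.865]]
```

Close gently, then see the force.

Request:
arm_command(targets=[{"dx": 0,"dz": 0,"dy": 0,"yaw": 0,"jaw": 0.02},{"dx": 0,"dz": 0,"dy": 0,"yaw": 0,"jaw": 0.016},{"dx": 0,"dz": 0,"dy": 0,"yaw": 0,"jaw": 0.012},{"dx": 0,"dz": 0,"dy": 0,"yaw": 0,"jaw": 0.01},{"dx": 0,"dz": 0,"dy": 0,"yaw": 0,"jaw": 0.01}], squeeze=40)

```text
clock: 20.48
tcp_pos: [0.6871, -0.0471, 0.1421]
eef_rot: [3.134, 0.527, -3.091]
wrist_force: [-2.3, -0.6, 4.0]
gripper_width: 0.018
gripper_force: 40.0
```

```bash
python3 go.py; python3 -c "
from h import *
s=status.get_state();print(s['wrist_force'],s['ft_torque'],s['gripper_width'],s['gripper_force'])"
```

```text
20.4833 [ 0.33  0.83 -0.52  1.97  1.98  0.34 -0.23] [ 0.6871 -0.0471  0.1421] [ 3.134  0.527 -3.091] 
 [[-0.863 -0.054  0.502]
 [-0.043  0.999  0.032]
 [-0.503  0.006 -0.864]]
[-2.28363037 -0.61408814  3.99131057] [-0.14711297  0.40975239  0.12379215] 0.0180185694611044 39.974228863447934
```

Request:
arm_command(targets=[{"dx": -0.0005,"dz": -0.0009,"dy": 0,"yaw": 0,"jaw": 0.01},{"dx": -0.001,"dz": -0.0017,"dy": 0,"yaw": 0,"jaw": 0.01},{"dx": -0.0015,"dz": -0.0026,"dy": 0,"yaw": 0,"jaw": 0.01},{"dx": -0.002,"dz": -0.0035,"dy": 0,"yaw": 0,"jaw": 0.01},{"dx": -0.002,"dz": -0.0035,"dy": 0,"yaw": 0,"jaw": 0.01}])

```text
clock: 20.9
tcp_pos: [0.6865, -0.0474, 0.145]
eef_rot: [3.134, 0.525, -3.093]
wrist_force: [1.2, -0.1, -4.8]
gripper_width: 0.0179
gripper_force: 40.0
```

Request:
arm_command(targets=[{"dx": -0.0005,"dz": -0.0009,"dy": 0,"yaw": 0,"jaw": 0.01},{"dx": -0.0005,"dz": -0.0009,"dy": 0,"yaw": 0,"jaw": 0.01}])

```text
clock: 21.07
tcp_pos: [0.6868, -0.0473, 0.1464]
eef_rot: [3.134, 0.526, -3.092]
wrist_force: [0.1, 0.5, -4.3]
gripper_width: 0.0175
gripper_force: 40.0
```

Request:
arm_command(targets=[{"dx": -0.0005,"dz": -0.0009,"dy": 0,"yaw": 0,"jaw": 0.01},{"dx": -0.0005,"dz": -0.0009,"dy": 0,"yaw": 0,"jaw": 0.01}])

```text
clock: 21.23
tcp_pos: [0.687, -0.0472, 0.1476]
eef_rot: [3.134, 0.526, -3.092]
wrist_force: [0.1, -0.3, -4.4]
gripper_width: 0.0179
gripper_force: 40.0
```

Request:
arm_command(targets=[{"dx": -0.0005,"dz": -0.0009,"dy": 0,"yaw": 0,"jaw": 0.01},{"dx": -0.0005,"dz": -0.0009,"dy": 0,"yaw": 0,"jaw": 0.01}])

```text
clock: 21.4
tcp_pos: [0.6868, -0.0473, 0.1485]
eef_rot: [3.134, 0.526, -3.092]
wrist_force: [-0.2, -0.3, -6.5]
gripper_width: 0.0177
gripper_force: 40.0
```

Request:
arm_command(targets=[{"dx": 0.0005,"dz": 0.0009,"dy": -0.001,"yaw": 0,"jaw": 0.01},{"dx": 0.0005,"dz": 0.0009,"dy": -0.003,"yaw": 0,"jaw": 0.01},{"dx": 0.0005,"dz": 0.0009,"dy": -0.006,"yaw": 0,"jaw": 0.01},{"dx": 0.0005,"dz": 0.0009,"dy": -0.009,"yaw": 0,"jaw": 0.01},{"dx": 0.0005,"dz": 0.0009,"dy": -0.012,"yaw": 0,"jaw": 0.01},{"dx": 0.0005,"dz": 0.0009,"dy": -0.012,"yaw": 0,"jaw": 0.01}])

```text
clock: 21.9
tcp_pos: [0.6877, -0.0609, 0.1473]
eef_rot: [3.135, 0.526, -3.093]
wrist_force: [-0.4, -0.5, -4.7]
gripper_width: 0.0177
gripper_force: 40.0
```

Request:
arm_command(targets=[{"dx": 0,"dz": 0,"dy": -0.002,"yaw": 0,"jaw": 0.01},{"dx": 0,"dz": 0,"dy": -0.004,"yaw": 0,"jaw": 0.01},{"dx": 0,"dz": 0,"dy": -0.006,"yaw": 0,"jaw": 0.01},{"dx": 0,"dz": 0,"dy": -0.006,"yaw": 0,"jaw": 0.01}])

```text
clock: 22.23
tcp_pos: [0.688, -0.0661, 0.1474]
eef_rot: [3.135, 0.526, -3.093]
wrist_force: [0.3, -0.9, -4.9]
gripper_width: 0.0178
gripper_force: 40.0
```

```bash
python3 chk.py '[]'
```

```text
22.2333 [ 0.688  -0.0661  0.1474] [ 3.135  0.526 -3.093] [ 0.35  0.82 -0.49  1.95  1.96  0.29 -0.19] [ 0.3 -0.9 -4.9] 0.017815471606189414
```

Request:
arm_command(targets=[{"dx": 0,"dz": 0,"dy": -0.002,"yaw": 0,"jaw": 0.01},{"dx": 0,"dz": 0,"dy": -0.004,"yaw": 0,"jaw": 0.01},{"dx": 0,"dz": 0,"dy": -0.006,"yaw": 0,"jaw": 0.01},{"dx": 0,"dz": 0,"dy": -0.007,"yaw": 0,"jaw": 0.01},{"dx": 0,"dz": 0,"dy": -0.007,"yaw": 0,"jaw": 0.01}])

```text
clock: 22.65
tcp_pos: [0.6883, -0.0728, 0.1473]
eef_rot: [3.134, 0.526, -3.093]
wrist_force: [-0.1, -0.4, -4.8]
gripper_width: 0.0176
gripper_force: 40.0
```

Request:
arm_command(targets=[{"dx": 0,"dz": 0,"dy": -0.001,"yaw": 0,"jaw": 0.01},{"dx": 0,"dz": 0,"dy": -0.0015,"yaw": 0,"jaw": 0.01}])

```text
clock: 22.82
tcp_pos: [0.6884, -0.0737, 0.1473]
eef_rot: [3.134, 0.526, -3.092]
wrist_force: [0.3, -0.1, -5.0]
gripper_width: 0.0178
gripper_force: 40.0
```

Request:
arm_command(targets=[{"dx": 0,"dz": 0,"dy": -0.001,"yaw": 0,"jaw": 0.01},{"dx": 0,"dz": 0,"dy": -0.0015,"yaw": 0,"jaw": 0.01}])

```text
clock: 22.98
tcp_pos: [0.6885, -0.0753, 0.1473]
eef_rot: [3.134, 0.526, -3.092]
wrist_force: [-0.7, -0.1, -3.1]
gripper_width: 0.0178
gripper_force: 40.0
```

Request:
arm_command(targets=[{"dx": 0,"dz": 0,"dy": -0.001,"yaw": 0,"jaw": 0.01},{"dx": 0,"dz": 0,"dy": -0.0015,"yaw": 0,"jaw": 0.01}])

```text
clock: 23.15
tcp_pos: [0.6885, -0.0769, 0.1473]
eef_rot: [3.134, 0.526, -3.092]
wrist_force: [-0.8, -0.3, -3.9]
gripper_width: 0.0176
gripper_force: 40.0
```

Request:
arm_command(targets=[{"dx": 0,"dz": 0,"dy": -0.001,"yaw": 0,"jaw": 0.01},{"dx": 0,"dz": 0,"dy": -0.0015,"yaw": 0,"jaw": 0.01}])

```text
clock: 23.32
tcp_pos: [0.6886, -0.078, 0.1473]
eef_rot: [3.133, 0.526, -3.092]
wrist_force: [0.4, 1.1, -5.5]
gripper_width: 0.0176
gripper_force: 40.0
```

Request:
arm_command(targets=[{"dx": 0,"dz": 0,"dy": -0.001,"yaw": 0,"jaw": 0.01},{"dx": 0,"dz": 0,"dy": -0.0015,"yaw": 0,"jaw": 0.01}])

```text
clock: 23.48
tcp_pos: [0.6886, -0.0781, 0.1473]
eef_rot: [3.132, 0.526, -3.091]
wrist_force: [-0.2, 2.6, -5.1]
gripper_width: 0.0177
gripper_force: 40.0
```

Request:
arm_command(targets=[{"dx": 0,"dz": 0,"dy": 0.003,"yaw": 0,"jaw": 0.01},{"dx": 0,"dz": 0,"dy": 0.006,"yaw": 0,"jaw": 0.01},{"dx": 0,"dz": 0,"dy": 0.009,"yaw": 0,"jaw": 0.01},{"dx": 0,"dz": 0,"dy": 0.009,"yaw": 0,"jaw": 0.01},{"dx": 0,"dz": 0,"dy": 0.009,"yaw": 0,"jaw": 0.01}])

```text
clock: 23.9
tcp_pos: [0.6883, -0.0705, 0.1474]
eef_rot: [3.134, 0.526, -3.092]
wrist_force: [0.5, -0.6, -3.7]
gripper_width: 0.0176
gripper_force: 40.0
```

```bash
python3 go.py
```

```text
23.9 [ 0.35  0.82 -0.48  1.95  1.97  0.28 -0.18] [ 0.6883 -0.0705  0.1474] [ 3.134  0.526 -3.092] 
 [[-0.864 -0.053  0.501]
 [-0.043  0.999  0.032]
 [-0.502  0.007 -0.865]]
```

Request:
arm_command(targets=[{"dx": 0.0026,"dz": -0.0015,"dy": 0,"yaw": 0,"jaw": 0.01},{"dx": 0.0052,"dz": -0.003,"dy": 0,"yaw": 0,"jaw": 0.01},{"dx": 0.0078,"dz": -0.0045,"dy": 0,"yaw": 0,"jaw": 0.01},{"dx": 0.0078,"dz": -0.0045,"dy": 0,"yaw": 0,"jaw": 0.01}])

```text
clock: 24.23
tcp_pos: [0.6781, -0.0716, 0.1469]
eef_rot: [3.134, 0.525, -3.093]
wrist_force: [-0.0, -0.3, -4.6]
gripper_width: 0.0179
gripper_force: 40.0
```

Request:
arm_command(targets=[{"dx": 0.0026,"dz": -0.0015,"dy": 0,"yaw": 0,"jaw": 0.01},{"dx": 0.0052,"dz": -0.003,"dy": 0,"yaw": 0,"jaw": 0.01},{"dx": 0.0052,"dz": -0.003,"dy": 0,"yaw": 0,"jaw": 0.01}])

```text
clock: 24.48
tcp_pos: [0.6724, -0.0717, 0.147]
eef_rot: [3.134, 0.525, -3.093]
wrist_force: [-0.1, 0.2, -5.2]
gripper_width: 0.0177
gripper_force: 40.0
```

Request:
arm_command(targets=[{"dx": 0.009,"dz": -0.005,"dy": 0,"yaw": 0,"jaw": 0.01},{"dx": 0.018,"dz": -0.01,"dy": 0,"yaw": 0,"jaw": 0.01},{"dx": 0.027,"dz": -0.0155,"dy": 0,"yaw": 0,"jaw": 0.01},{"dx": 0.036,"dz": -0.021,"dy": 0,"yaw": 0,"jaw": 0.01},{"dx": 0.045,"dz": -0.026,"dy": 0,"yaw": 0,"jaw": 0.01},{"dx": 0.054,"dz": -0.031,"dy": 0,"yaw": 0,"jaw": 0.01},{"dx": 0.06,"dz": -0.035,"dy": 0,"yaw": 0,"jaw": 0.01}])

```text
clock: 25.07
tcp_pos: [0.6029, -0.0754, 0.1473]
eef_rot: [3.134, 0.525, -3.093]
wrist_force: [-1.0, 0.2, -4.4]
gripper_width: 0.0174
gripper_force: 40.0
```

```bash
cat > pl.py <<'E'
from sim import *
s=status.get_state();q0=s["joint_positions"];R=Ro.from_euler("xyz",s["eef_rot"]).as_matrix();x=s["tcp_pos"]
print(s["clock"],x.round(4),s["eef_rot"].round(3),q0.round(2),s["wrist_force"].round(1))
for W in ([[.56,.0,.2],[.494,.319,.2],[.494,.319,.102]],[[.52,-.05,.3],[.494,.319,.3],[.494,.319,.102]]):
    print("delta",(R.T@(np.array(W[0])-x)).round(4),[(R.T@(np.array(b)-np.array(a))).round(4).tolist() for a,b in zip(W,W[1:])]);path(q0,R,W)
E
python3 pl.py
```

```text
25.0667 [ 0.6029 -0.0754  0.1473] [ 3.134  0.525 -3.093] [ 0.52  0.81 -0.7   2.19  2.18  0.48 -0.38] [-1.   0.2 -4.4]
delta [ 0.0074  0.078  -0.0647] [[0.0436, 0.322, -0.0227], [0.0492, -0.0007, 0.0848]]
[0.56 0.   0.2 ] [ 0.39  0.67 -0.75  2.28  2.03  0.52 -0.45] 0.0
[0.494 0.319 0.2  ] [-0.34  0.74 -0.84  2.13  1.59  0.91 -0.67] 0.0
[0.494 0.319 0.102] [-0.37  0.95 -0.8   2.18  1.85  1.01 -0.92] 0.0
delta [-0.006   0.0308 -0.1728] [[0.0069, 0.3698, -0.001], [0.0993, -0.0014, 0.1713]]
[ 0.52 -0.05  0.3 ] [ 0.47  0.37 -0.58  2.26  1.38  0.18  0.27] 0.0
[0.494 0.319 0.3  ] [-0.35  0.53 -0.75  2.02  1.25  0.81 -0.32] 0.0
[0.494 0.319 0.102] [-0.43  0.92 -0.69  2.18  1.87  0.92 -0.96] 0.0
```

Request:
arm_command(targets=[{"dx": 0.001,"dz": -0.013,"dy": 0.008,"yaw": 0,"jaw": 0.01},{"dx": 0.002,"dz": -0.026,"dy": 0.02,"yaw": 0,"jaw": 0.01},{"dx": 0.004,"dz": -0.04,"dy": 0.038,"yaw": 0,"jaw": 0.01},{"dx": 0.006,"dz": -0.054,"dy": 0.058,"yaw": 0,"jaw": 0.01},{"dx": 0.007,"dz": -0.065,"dy": 0.078,"yaw": 0,"jaw": 0.01},{"dx": 0.01,"dz": -0.066,"dy": 0.1,"yaw": 0,"jaw": 0.01},{"dx": 0.013,"dz": -0.068,"dy": 0.124,"yaw": 0,"jaw": 0.01},{"dx": 0.017,"dz": -0.07,"dy": 0.15,"yaw": 0,"jaw": 0.01}])

```text
clock: 25.73
tcp_pos: [0.5463, 0.0721, 0.2011]
eef_rot: [3.134, 0.528, -3.094]
wrist_force: [-0.8, -0.2, -4.1]
gripper_width: 0.0178
gripper_force: 40.0
```

Request:
arm_command(targets=[{"dx": 0.004,"dz": -0.002,"dy": 0.028,"yaw": 0,"jaw": 0.01},{"dx": 0.008,"dz": -0.004,"dy": 0.058,"yaw": 0,"jaw": 0.01},{"dx": 0.012,"dz": -0.006,"dy": 0.09,"yaw": 0,"jaw": 0.01},{"dx": 0.016,"dz": -0.008,"dy": 0.12,"yaw": 0,"jaw": 0.01},{"dx": 0.02,"dz": -0.01,"dy": 0.15,"yaw": 0,"jaw": 0.01},{"dx": 0.024,"dz": -0.013,"dy": 0.18,"yaw": 0,"jaw": 0.01},{"dx": 0.027,"dz": -0.015,"dy": 0.205,"yaw": 0,"jaw": 0.01},{"dx": 0.03,"dz": -0.017,"dy": 0.225,"yaw": 0,"jaw": 0.01}])

```text
clock: 26.4
tcp_pos: [0.4988, 0.2982, 0.2021]
eef_rot: [3.13, 0.526, -3.092]
wrist_force: [0.2, 0.2, -5.1]
gripper_width: 0.0178
gripper_force: 40.0
```

```bash
python3 go.py .494 .319 .125; python3 - <<'E'
from h import *
f=eyes.grab_frame("scene");g=eyes.grab_frame("side")
a=cv2.resize(f[170:300,150:280],(400,400),interpolation=cv2.INTER_CUBIC)
b=cv2.resize(g[120:250,180:310],(400,400),interpolation=cv2.INTER_CUBIC)
cv2.imwrite("pics/p1.png",np.hstack([a,b])[:,:,::-1])
E
```

```text
26.4 [-0.29  0.73 -0.84  2.16  1.62  0.89 -0.68] [0.4988 0.2982 0.2021] [ 3.13   0.526 -3.092] 
 [[-0.864 -0.056  0.501]
 [-0.043  0.998  0.036]
 [-0.502  0.01  -0.865]]
delta [0.042  0.0203 0.065 ]
```

View pics/p1.png

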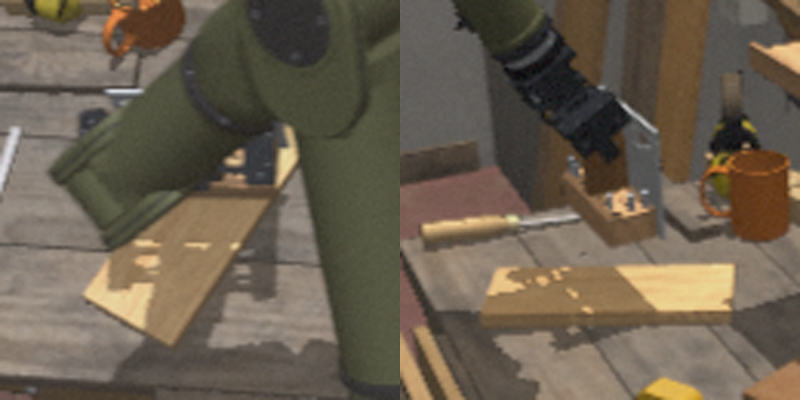

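The image shows the board undisturbed and the block upright above it. Descend.

Request:
arm_command(targets=[{"dx": 0.006,"dz": 0.009,"dy": 0.005,"yaw": 0,"jaw": 0.01},{"dx": 0.012,"dz": 0.018,"dy": 0.01,"yaw": 0,"jaw": 0.01},{"dx": 0.018,"dz": 0.027,"dy": 0.015,"yaw": 0,"jaw": 0.01},{"dx": 0.024,"dz": 0.036,"dy": 0.02,"yaw": 0,"jaw": 0.01},{"dx": 0.03,"dz": 0.045,"dy": 0.02,"yaw": 0,"jaw": 0.01},{"dx": 0.036,"dz": 0.055,"dy": 0.02,"yaw": 0,"jaw": 0.01},{"dx": 0.041,"dz": 0.063,"dy": 0.02,"yaw": 0,"jaw": 0.01},{"dx": 0.041,"dz": 0.063,"dy": 0.02,"yaw": 0,"jaw": 0.01}])

```text
clock: 27.17
tcp_pos: [0.4944, 0.3135, 0.1247]
eef_rot: [3.136, 0.523, -3.092]
wrist_force: [-0.3, 0.1, -5.5]
gripper_width: 0.0173
gripper_force: 40.0
```

```bash
python3 go.py .494 .319 .105
```

```text
27.1667 [-0.36  0.9  -0.81  2.19  1.8   0.98 -0.88] [0.4944 0.3135 0.1247] [ 3.136  0.523 -3.092] 
 [[-0.865 -0.052  0.499]
 [-0.043  0.999  0.03 ]
 [-0.5    0.005 -0.866]]
delta [0.01   0.0054 0.017 ]
```

Request:
arm_command(targets=[{"dx": 0.0015,"dz": 0.0026,"dy": 0.002,"yaw": 0,"jaw": 0.01},{"dx": 0.003,"dz": 0.0052,"dy": 0.004,"yaw": 0,"jaw": 0.01},{"dx": 0.0045,"dz": 0.0078,"dy": 0.0055,"yaw": 0,"jaw": 0.01},{"dx": 0.006,"dz": 0.0104,"dy": 0.0055,"yaw": 0,"jaw": 0.01},{"dx": 0.0075,"dz": 0.013,"dy": 0.0055,"yaw": 0,"jaw": 0.01},{"dx": 0.009,"dz": 0.0155,"dy": 0.0055,"yaw": 0,"jaw": 0.01},{"dx": 0.009,"dz": 0.0155,"dy": 0.0055,"yaw": 0,"jaw": 0.01}])

```text
clock: 27.75
tcp_pos: [0.4944, 0.32, 0.1081]
eef_rot: [3.135, 0.525, -3.092]
wrist_force: [-0.5, -0.3, -5.1]
gripper_width: 0.0177
gripper_force: 40.0
```

Request:
arm_command(targets=[{"dx": 0.0005,"dz": 0.0009,"dy": 0,"yaw": 0,"jaw": 0.01},{"dx": 0.001,"dz": 0.0017,"dy": 0,"yaw": 0,"jaw": 0.01},{"dx": 0.001,"dz": 0.0017,"dy": 0,"yaw": 0,"jaw": 0.01}])

```text
clock: 28.0
tcp_pos: [0.4945, 0.3203, 0.1067]
eef_rot: [3.134, 0.526, -3.092]
wrist_force: [-0.4, -0.4, -4.9]
gripper_width: 0.0179
gripper_force: 40.0
```

Request:
arm_command(targets=[{"dx": 0.0005,"dz": 0.0009,"dy": 0,"yaw": 0,"jaw": 0.01},{"dx": 0.0005,"dz": 0.0009,"dy": 0,"yaw": 0,"jaw": 0.01}])

```text
clock: 28.17
tcp_pos: [0.4945, 0.3203, 0.1057]
eef_rot: [3.134, 0.526, -3.092]
wrist_force: [0.4, 0.5, -3.8]
gripper_width: 0.0177
gripper_force: 40.0
```

Continue in 1 mm steps until contact.

Request:
arm_command(targets=[{"dx": 0.0005,"dz": 0.0009,"dy": 0,"yaw": 0,"jaw": 0.01},{"dx": 0.001,"dz": 0.0017,"dy": 0,"yaw": 0,"jaw": 0.01},{"dx": 0.001,"dz": 0.0017,"dy": 0,"yaw": 0,"jaw": 0.01}])

```text
clock: 28.42
tcp_pos: [0.4945, 0.3203, 0.1036]
eef_rot: [3.134, 0.526, -3.092]
wrist_force: [-0.4, -0.6, -3.8]
gripper_width: 0.0182
gripper_force: 40.0
```

Request:
arm_command(targets=[{"dx": 0.0005,"dz": 0.0009,"dy": 0,"yaw": 0,"jaw": 0.01},{"dx": 0.0005,"dz": 0.0009,"dy": 0,"yaw": 0,"jaw": 0.01}])

```text
clock: 28.58
tcp_pos: [0.4947, 0.3206, 0.1029]
eef_rot: [3.134, 0.527, -3.092]
wrist_force: [-1.7, 0.7, -3.4]
gripper_width: 0.0176
gripper_force: 40.0
```

Request:
arm_command(targets=[{"dx": 0.0005,"dz": 0.0009,"dy": 0,"yaw": 0,"jaw": 0.01},{"dx": 0.0005,"dz": 0.0009,"dy": 0,"yaw": 0,"jaw": 0.01}])

```text
clock: 28.75
tcp_pos: [0.4951, 0.3207, 0.1027]
eef_rot: [3.133, 0.529, -3.092]
wrist_force: [-1.2, -0.2, 4.4]
gripper_width: 0.0176
gripper_force: 40.0
```

Request:
arm_command(targets=[{"dx": 0,"dz": 0,"dy": 0,"yaw": 0,"jaw": 0.02},{"dx": 0,"dz": 0,"dy": 0,"yaw": 0,"jaw": 0.026},{"dx": 0,"dz": 0,"dy": 0,"yaw": 0,"jaw": 0.034},{"dx": 0,"dz": 0,"dy": 0,"yaw": 0,"jaw": 0.034},{"dx": 0,"dz": 0,"dy": 0,"yaw": 0,"jaw": 0.034}])

```text
clock: 29.17
tcp_pos: [0.4947, 0.3204, 0.1017]
eef_rot: [3.134, 0.526, -3.092]
wrist_force: [0.2, -1.1, 0.5]
gripper_width: 0.0338
gripper_force: 0.0
```

Request:
arm_command(targets=[{"dx": 0,"dz": -0.01,"dy": 0,"yaw": 0,"jaw": 0.034},{"dx": 0,"dz": -0.025,"dy": 0,"yaw": 0,"jaw": 0.034},{"dx": 0,"dz": -0.04,"dy": 0,"yaw": 0,"jaw": 0.034},{"dx": 0,"dz": -0.06,"dy": 0,"yaw": 0,"jaw": 0.034},{"dx": 0,"dz": -0.085,"dy": 0,"yaw": 0,"jaw": 0.034},{"dx": 0,"dz": -0.115,"dy": 0,"yaw": 0,"jaw": 0.034},{"dx": 0,"dz": -0.145,"dy": 0,"yaw": 0,"jaw": 0.034},{"dx": 0,"dz": -0.18,"dy": 0,"yaw": 0,"jaw": 0.034}])

```text
clock: 29.83
tcp_pos: [0.403, 0.314, 0.2582]
eef_rot: [3.135, 0.525, -3.091]
wrist_force: [0.4, 0.4, 0.5]
gripper_width: 0.034
gripper_force: 0.0
```

```bash
python3 go.py; python3 - <<'E'
from h import *
f=eyes.grab_frame("scene");g=eyes.grab_frame("side");w=eyes.grab_frame("wrist")
a=cv2.resize(f[170:300,150:280],(300,300),interpolation=cv2.INTER_CUBIC)
b=cv2.resize(g[110:240,180:310],(500,500),interpolation=cv2.INTER_CUBIC)
c=cv2.resize(w,(300,200))
cv2.imwrite("pics/p2.png",np.hstack([np.vstack([a,c]),b])[:,:,::-1])
E
```

```text
29.8333 [-0.41  0.57 -0.93  2.25  1.41  0.94 -0.74] [0.403  0.314  0.2582] [ 3.135  0.525 -3.091] 
 [[-0.864 -0.054  0.501]
 [-0.043  0.999  0.032]
 [-0.501  0.006 -0.865]]
```

View pics/p2.png

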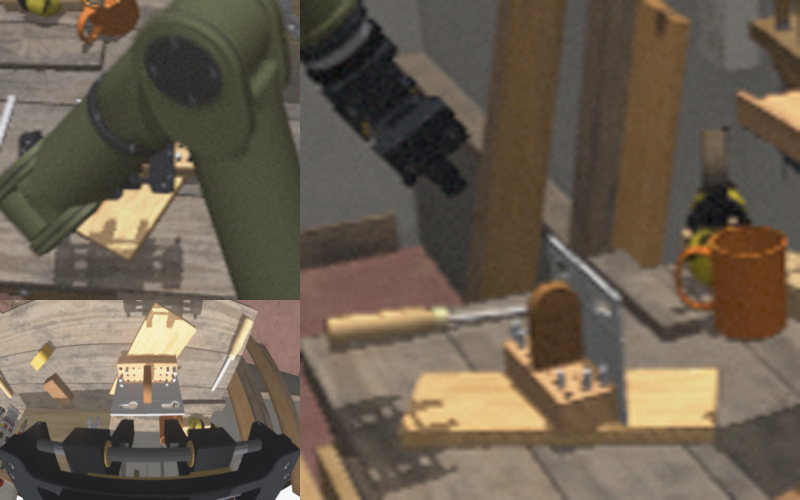

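The image shows the block standing upright and centred on the board, with the gripper well clear. I'll hand it in.

```bash
python3 -c "
from bench import bot
print(bot.sign_off())"
```

```text
the job is handed in; nothing more can be done
None
```

The drill-bit block is off the screws and stands upright in the middle of the pine board, and the job is handed in at about 30 s; its ends overhang the board slightly, because the board measured only about 117 mm wide there and the tilted gripper could not turn the block, and on the first approach the gripper touched the panel shelf with about 10 N.

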